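Probe the heel bore through guide bush 3

TASK

First turn the scale sleeve of the heel jig to number 3, so that bush 3 clicks into place over the clamped heel. Then take the blue-handled probe out of the rack and lower it upright through that bush, never touching the jig with it, until its orange band is level with the bush's top edge. Finish holding it there, still and centred in the bush, and leave the other things on the bench undisturbed.

Things in the scene. Friction and masses are not known exactly. Their poses are not given: they have to be found in the camera images.
- jig: Heel jig fixed to the bench: green base 200 x 110 x 14 mm, a brown heel block clamped on it, over both a turret on a vertical column. Origin on the column's axis at bench level, z up. The heel lies 62 mm from the column along the jig's -x (the station; yellow pointer 71 mm high, 95 to 117 mm from the column). Heel top 60 mm above the bench; its upright bore: 24 mm wide, 46 mm deep, at the station.
- turret (a joint): Turret angle (rad), grows anticlockwise seen from above. The scale sleeve turns the turret: 4 arms with 1 to 4 white dots, each with a brass guide bush 18 mm tall, 62 mm from the column. Sprung detents: 0, 0.6, 1.2, 1.8 put bush 1, 2, 3, 4 at the station; let go within 0.15 rad it snaps in; torque under 0.4 N m. Bores 10, 13, 20, 16 mm, walls 4 mm. Starts at or between 1 and 2.
- sleeve_grip (a point): Point on the column's axis 130 mm above the bench, in the red wing on top of the scale sleeve: where to grip. The wing is a bar 50 mm long, 14 mm thick, from 108 to 142 mm above the bench, centred on the axis, in line with the arm of bush 1: along the jig's x axis at joint 0, and it turns with the joint. Below it the sleeve is round, 42 mm wide, top at 108 mm.
- bush_mouth (a point): Fixed point on the jig at the station: centre of the mouth (top edge) of whichever bush stands over the heel, 90 mm above the bench, 62 mm from the column. The vertical through it is the axis of the bush and of the heel's bore.
- rack: Wooden rack fixed to the bench, 90 x 180 mm, top board 112 mm above the bench and 14 mm thick; two 14 mm wide holes, 45 mm either side of its middle along its y axis. Origin at bench level under the middle. The probe and the awl hang in the holes, either way round.
- probe: Probe, about 100 g, upright in the rack: round steel rod 8 mm thick, blue square handle 24 x 24 x 50 mm. Origin at the rod's lower tip, z up along it, x and y square to the handle's faces. Handle from 95 to 145 mm above the tip (a 3 mm white button on top), its underside resting on the rack's board. Orange band centred 45 mm above the tip.
- probe_tip (a point): Lower end of the probe rod, on its axis (same point as the origin of the probe).
- probe_band (a point): Centre of the orange band on the probe rod, 45 mm above the tip.
- awl: Bystander in the rack's other hole: awl with round brown wooden handle 30 mm wide, top 35 mm above the rack (origin at the lower tip).
- heel_black: Bystander: loose black heel block 60 x 55 x 36 mm, origin under its centre.
- heel_tan: Bystander: loose tan heel block 60 x 55 x 36 mm, origin under its centre.
- polish_tin: Bystander: flat red tin with white lid, 76 mm wide, 28 mm tall, origin under its centre.
- thread_spool: Bystander: blue thread spool 44 mm wide, 60 mm tall, standing, origin under its centre.
- hammer: Bystander: hammer lying on the bench, origin under its middle.
- brush: Bystander: brush lying on the bench, origin under its middle.

How it is judged:
On the way, in this order (a step that is already met when the one before it is completed fails the run):
1. the turret stands at number 3 (value of joint turret between 1.11 and 1.29 rad), for 0.3 s.
2. the gripper has lifted the probe clear out of the rack (contact force between probe and the fingers above 1 N and z of probe_tip in the frame of rack above 0.112 m), for 0.1 s.
At the end, for the whole second after the job is handed in: The turret stands at number 3 (within 0.09 rad). The gripper holds the probe at rest, tilted less than 0.09 rad, with the orange band within 8 mm of the height of the bush's top edge, tip and band within 4.5 mm of the bush's axis, touching nothing of the jig (all of step 1 and contact force between probe and the fingers above 1 N and horizontal distance between each of probe_tip, probe_band and bush_mouth below 0.0045 m and z of probe_band in the frame of bush_mouth between -0.008 and 0.008 m and angle between probe's own z axis and vertical below 0.09 rad and linear speed of probe below 0.02 m/s and contact force between probe and jig below 0.3 N); the arm keeps its last pose, push and grip.
It fails at once if the probe touches the jig (bush, turret, heel) (contact force between probe and jig above 0.3 N).
It fails at once if another thing on the bench is disturbed (moved more than 30 mm) (distance of any of awl, heel_black, heel_tan, polish_tin, thread_spool, hammer, brush from where it was at the start of the episode above 0.03 m).
It also fails if it takes over 51 s, if anything falls off the work surface, if the arm or the gripper's body presses on something with over 40 N, if the wrist force passes 120 N, or if a joint passes its speed limit or range.

ROBOT

A 6-joint arm with a two-finger parallel gripper is mounted at the origin on the work surface. World frame = base frame: x ahead of the robot, y to its left, z up, the work surface at z = 0. Lengths are in m, angles in rad, forces in N, time in s.
With the tool pointing down it reaches from about 0.35 to 0.975 m from the base axis. Payload 7.1 kg.
Tool frame: the origin (TCP) lies at the very end of the fingers, on their centre line; the grasp point (between the pads) lies 19 mm behind it (env.grip_point_offset is the distance from the TCP to the grasp point, in m); z points along the fingers, x is the direction in which the jaws open and shut, and the axes are right-handed (so a half turn about z gives the same grasp; the last joint's range is limited). The gripper opens to 88 mm and grips with 3 to 60 N. Pads are 20 mm wide; open, the fingers measure 115 mm over their backs; the gripper's body (75 mm by 178 mm) begins 61 mm behind the grasp point.
Start: joints at [1.124, 0.423, 1.63, -0, 1.089, -0.019], TCP at [0.259, 0.569, 0.223] pointing down, gripper open.
Joint ranges: [-3, 3], [-0.9, 2.11], [0.09, 2.58], [-1.31, 4.45], [0.11, 2.69], [-2.54, 2.54]. Speed limits (rad/s): [2.39, 2.39, 3.01, 3.14, 3.14, 3.14].

INTERFACE

Orientations are given as a rotation vector (axis times angle).
In Python, from bench import telemetry, cams, env gives the robot as it stands.
- The arm moves only by the tool servo_tool, never from a script. Its argument "motion" is a list of rows, each a list of 4 numbers: the shift along the world's x, y, z in mm, then the turn about the world's z in rad. A call has 1 to 20 rows; each row is the pose to reach, as a shift and turn from the pose commanded when the call began; what a row does not reach only later rows make up. A row lasts 1/12 s, in which the tool goes at most 41.7 mm and 7.16 degrees, less where a joint would pass 70% of its speed; a pose out of reach is approached as far as the arm can. A call with a gripper value outside its range is refused whole. "hand" is the gripper's target within -1 to 1 (fully open at 1, half-way at 0, shut at -1), set as the call begins (left out, the last holds). The fingers move at their own pace and stop on an object; "force" is the grip in N (left out, the last holds). Time passes only in rows, so rows that repeat a pose let the fingers close. It gives the time, the measured TCP pose, the force and the opening at its end, in the units of the state.
- telemetry.state(): the state, without advancing time (a new reading comes with each control period).
- cams.read_camera(name): name is "side" or "top" or "wrist"; returns a dict with "frame" (400x640x3 uint8, red, green, blue), "camera_matrix" (3x3 intrinsics, pixels), "R" (3x3) and "t" (3): a world point X has camera coordinates R X + t. Camera axes: x right, y down, z forward; pixel columns grow to the right and rows downward; lengths in m; the calibration is good to about 2 mm. A picture is of the moment at which its call begins. There is no depth.
- env.close_job(): hands the job in, once; it reports no verdict.
The state is a dict: "clock": time; "joints": joint angles; "joint_velocities": joint speeds; "joint_torque": joint torques, N m; "position": TCP position; "tool_rot": TCP orientation; "wrist_force": force on the tool from outside, world axes, zero at the start; "moment": the same for the moment, N m; "opening": finger opening in m.
Only numpy, scipy, OpenCV 4.12 (cv2) and the standard library are available. Lean on these libraries where they do the work, as an engineer would, in place of code of your own. Each camera call takes 0.05 s, during which the arm holds its last target.

## Working session

There is one attempt and no reset: what is moved stays moved. The work goes in short steps, Python scripts to look and compute and a tool call to move; the robot and the scene stay as the last step left them, time stands still between calls to the robot, and variables do not carry over. Pictures are saved under pics/ and viewed, and the job is handed in when it is done.

Besides the shell and the picture viewer there is one more tool, called by a JSON object that holds its "api" and its "payload", one argument or row to a line. servo_tool: Moves the arm, as the interface text tells. Its arguments: {"type":"object","properties":{"motion":{"type":"array"},"hand":{"type":"number"},"force":{"type":"number"}},"required":["motion"]}

```bash
mkdir -p pics; ls
python3 - <<'E'
from bench import telemetry,cams,env
import cv2,numpy as np
print(telemetry.state()); print(env.grip_point_offset)
for n in ["side","top","wrist"]:
    c=cams.read_camera(n); cv2.imwrite(f"pics/{n}0.png",c["frame"][:,:,::-1]); np.savez(f"{n}0.npz",**c)
    print(n,c["camera_matrix"].tolist(),c["R"].round(4).tolist(),c["t"])
E
```

```text
pics
{'clock': 0.0, 'joints': array([ 1.12404653e+00,  4.23876229e-01,  1.63069181e+00, -1.36585202e-05,
        1.08856406e+00, -1.90017763e-02]), 'joint_velocities': array([-1.79636802e-03, -4.17764629e-04,  9.44333006e-04,  5.60221623e-05,
       -2.79930851e-04,  9.04163929e-04]), 'joint_torque': array([-7.55126803e-04, -5.44625151e+01, -2.73671043e+01,  6.43880200e-02,
        2.26223673e-02, -1.33853305e-04]), 'position': array([0.25900636, 0.56819887, 0.22187888]), 'tool_rot': array([ 2.64162878e+00,  1.69889877e+00, -2.04783676e-03]), 'wrist_force': array([-0.09992256, -0.15115695, -0.26256374]), 'moment': array([-2.81290913e-05, -3.70888329e-02, -3.36260545e-02]), 'opening': 0.08770527221662587}
0.0187
side [[370.93478337858414, 0.0, 321.47139014719846], [0.0, 370.93478337858414, 194.13537367329184], [0.0, 0.0, 1.0]] [[0.9191, -0.3936, 0.0199], [-0.229, -0.5744, -0.7859], [0.3208, 0.7177, -0.618]] [-0.50134028  0.21526736  0.94274485]
top [[387.6464720822988, 0.0, 316.7082340362054], [0.0, 387.6464720822988, 199.28660829521186], [0.0, 0.0, 1.0]] [[0.0284, -0.9996, 0.0045], [-0.9856, -0.0287, -0.1667], [0.1668, 0.0003, -0.986]] [-0.01860363  0.53630908  1.31267362]
wrist [[322.68463933944895, 0.0, 319.14525046826833], [0.0, 322.68463933944895, 201.25660059572732], [0.0, 0.0, 1.0]] [[0.4145, 0.91, -0.0019], [0.8725, -0.3968, 0.2851], [0.2587, -0.1199, -0.9585]] [-0.62411377 -0.03623105  0.39222834]
```

View pics/top0.png

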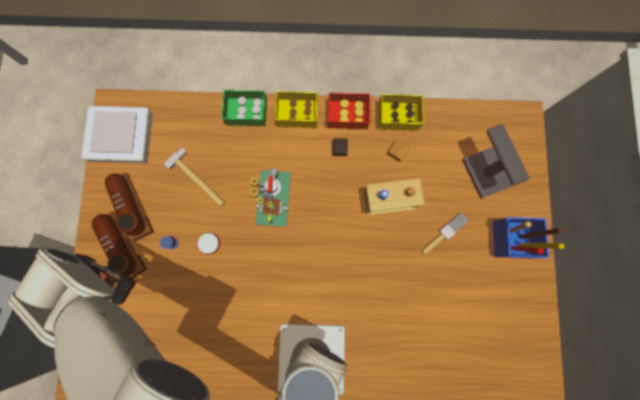

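View pics/side0.png

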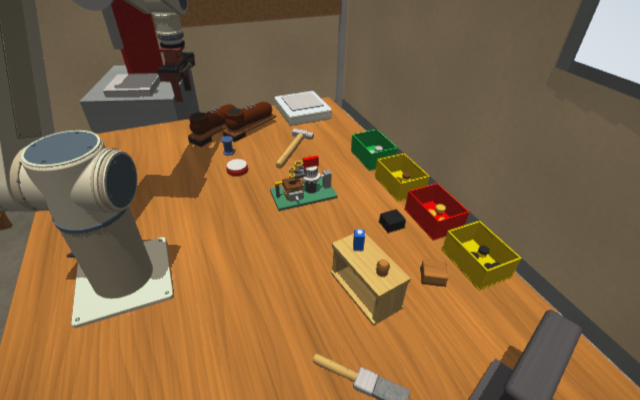

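View pics/wrist0.png

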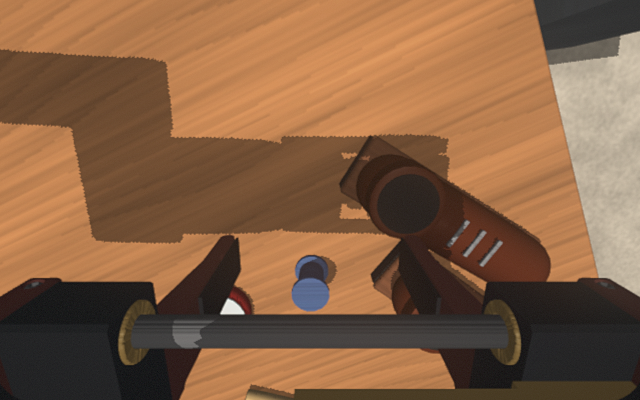

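The top view shows the jig near (272,197), with the red wing at about (270,182). The rack is near (395,195), with the blue probe at (383,194) and the awl at (409,191). I'll enlarge both areas.

```bash
cat > h.py <<'E'
import numpy as np,cv2
def load(n): return dict(np.load(n))
def ray(c,u,v):
    K,R,t=c["camera_matrix"],c["R"],c["t"]
    d=R.T@np.linalg.solve(K,[u,v,1.]); return -R.T@t,d
def onz(c,u,v,z):
    o,d=ray(c,u,v); return o+d*(z-o[2])/d[2]
def tri(a,b):
    A=[];B=[]
    for o,d in (a,b):
        d=d/np.linalg.norm(d);P=np.eye(3)-np.outer(d,d);A.append(P);B.append(P@o)
    x=np.linalg.lstsq(np.vstack(A),np.hstack(B),rcond=None)[0]; return x
def proj(c,X):
    p=c["camera_matrix"]@(c["R"]@np.array(X)+c["t"]); return p[:2]/p[2]
def crop(c,x0,y0,x1,y1,s,name):
    cv2.imwrite(name,cv2.resize(c["frame"][y0:y1,x0:x1,::-1],None,fx=s,fy=s,interpolation=cv2.INTER_NEAREST))
def mask(c,lo,hi,box):
    h=cv2.cvtColor(c["frame"],cv2.COLOR_RGB2HSV); m=cv2.inRange(h,np.array(lo),np.array(hi)); z=np.zeros_like(m); x0,y0,x1,y1=box; z[y0:y1,x0:x1]=m[y0:y1,x0:x1]; return z
E
python3 - <<'E'
from h import *
t=load("top0.npz");s=load("side0.npz")
crop(t,235,160,305,235,8,"pics/t1.png"); crop(t,355,165,435,225,8,"pics/t2.png")
crop(s,260,145,345,215,8,"pics/s1.png"); crop(s,325,220,415,325,5,"pics/s2.png")
E
```

```text
(no output)
```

View pics/t1.png

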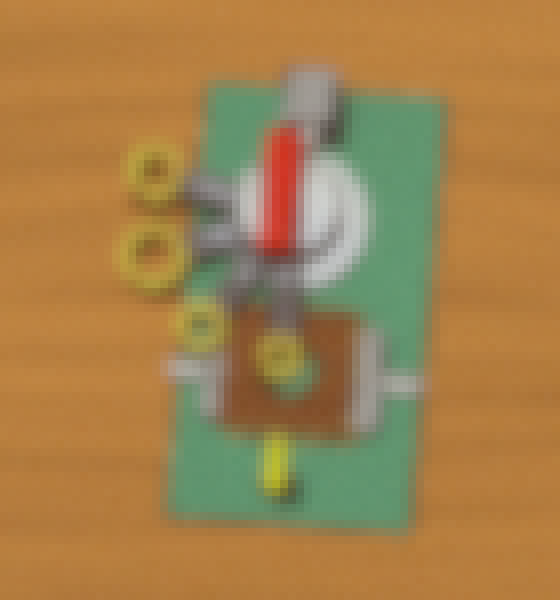

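View pics/t2.png

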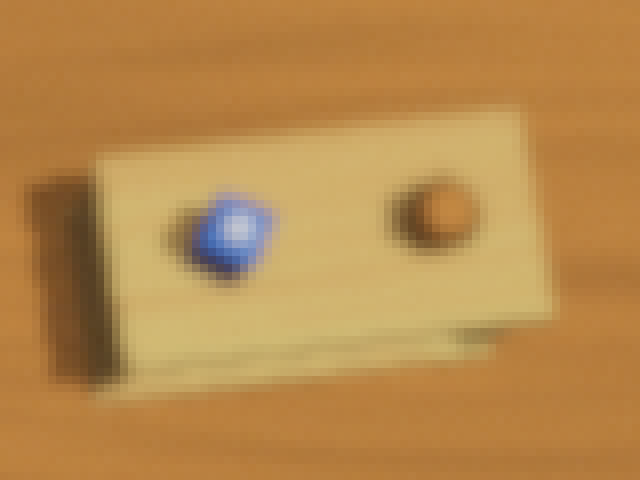

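View pics/s1.png

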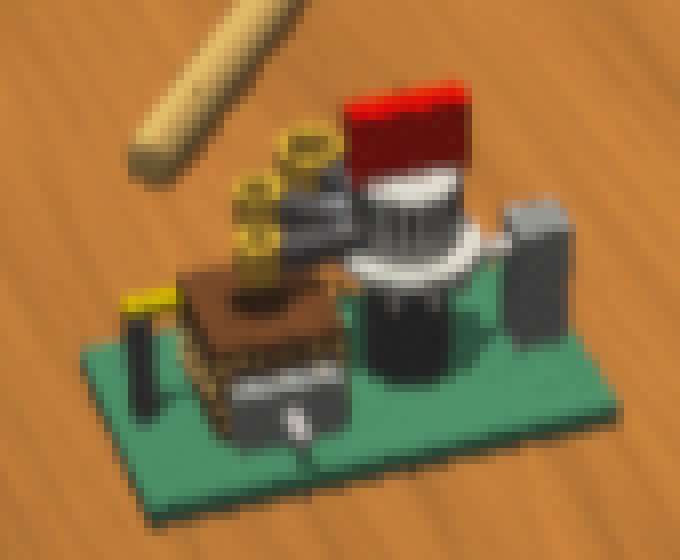

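View pics/s2.png

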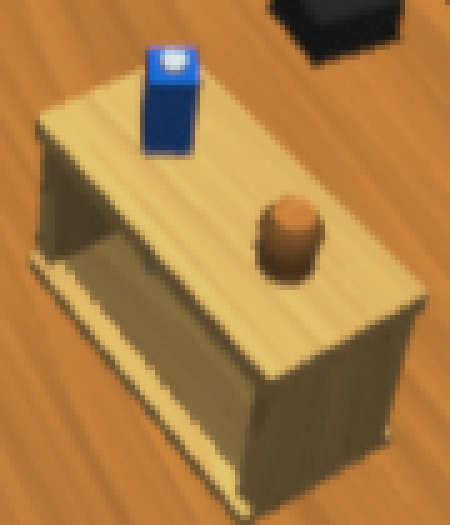

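Run:
```python
from h import *
t=load("top0.npz");s=load("side0.npz")
# base corners z=14mm (top view)
P=[onz(t,235+x/8-.5+.06,160+y/8-.5+.06,0.014)[:2] for x,y in [(208,82),(447,97),(412,530),(168,515)]]
P=np.array(P);print(P.round(4)); print([np.linalg.norm(P[i]-P[(i+1)%4]).round(4) for i in range(4)])
ax=((P[0]+P[1])-(P[2]+P[3]));jyaw=np.arctan2(ax[1],ax[0]);print("jig yaw",jyaw,"centre",P.mean(0))
def cen(m):
    M=cv2.moments(m,True);return M['m10']/M['m00'],M['m01']/M['m00'],M['m00']
# wing
m=mask(t,(0,170,120),(8,255,255),(255,165,285,200)); u=cen(m);print("wing top",u,onz(t,u[0],u[1],0.142))
r=cv2.minAreaRect(cv2.findNonZero(m));print(r)
b=cv2.boxPoints(r);print([onz(t,*q,0.142)[:2].round(4) for q in b])
m2=mask(s,(0,170,190),(8,255,255),(295,150,325,175));u2=cen(m2);print("wing side top",u2,onz(s,u2[0],u2[1],.142),tri(ray(t,*u[:2]),ray(s,*u2[:2])))
# bushes
for i,(x,y) in enumerate([(280,353),(200,323),(153,255),(156,172)]): print(i+1,onz(t,235+x/8-.44,160+y/8-.44,.09)[:2])
for i,(x,y) in enumerate([(275,472)]): print("ptr",onz(t,235+x/8-.44,160+y/8-.44,.071)[:2])
m=mask(t,(100,80,60),(130,255,255),(370,180,395,205));u=cen(m);print("probe",u,onz(t,*u[:2],.162))
print("button", onz(t,355+238/8-.5,165+229/8-.5,.165),onz(s,325+174/5-.5,220+61/5-.5,.165))
print("tri",tri(ray(t,355+238/8-.5,165+229/8-.5),ray(s,325+174/5-.5,220+61/5-.5)))
R=np.array([onz(t,355+x/8-.44,165+y/8-.44,.112)[:2] for x,y in [(95,155),(522,105),(552,318),(118,372)]]);print(R,R.mean(0),[np.linalg.norm(R[i]-R[(i+1)%4]).round(4) for i in range(4)])
print("awl",onz(t,355+447/8-.5,165+210/8-.5,.147))
```

```text
[[0.6444 0.2035]
 [0.6406 0.0949]
 [0.4435 0.1026]
 [0.447  0.2109]]
[np.float64(0.1087), np.float64(0.1972), np.float64(0.1083), np.float64(0.1975)]
jig yaw -0.03810606730419247 centre [0.54386688 0.15299071]
wing top (269.7692307692308, 183.43589743589743, 39.0) [0.56829792 0.15169011 0.142     ]
((269.7323303222656, 183.97943115234375), (2.53098464012146, 14.112156867980957), 4.39870548248291)
[array([0.5432, 0.1565]), array([0.5903, 0.1552]), array([0.5899, 0.1469]), array([0.5428, 0.1482])]
wing side top (310.3, 157.1, 40.0) [0.57018716 0.15263701 0.142     ] [0.56887319 0.15139009 0.14287182]
1 [0.50932944 0.15550954]
2 [0.52117146 0.18991857]
3 [0.54980999 0.21138497]
4 [0.58580446 0.21210346]
ptr [0.46098609 0.1574795 ]
probe (382.4642857142857, 194.67857142857142, 28.0) [ 0.53795231 -0.21349324  0.162     ]
button [ 0.54261393 -0.21869373  0.165     ] [ 0.54338437 -0.21887392  0.165     ]
tri [ 0.54298213 -0.21883164  0.16500141]
[[ 0.58231804 -0.16833425]
 [ 0.60904793 -0.34772688]
 [ 0.51871168 -0.35875031]
 [ 0.49083556 -0.17849775]] [ 0.5502283 -0.2633273] [np.float64(0.1814), np.float64(0.091), np.float64(0.1824), np.float64(0.092)]
awl [ 0.55638555 -0.30685556  0.147     ]
```

{"api": "servo_tool", "payload": {
  "motion": [
    [310,-417,10,-2.0],
    [310,-417,10,-2.0],
    [310,-417,10,-2.0],
    [310,-417,10,-2.0],
    [310,-417,10,-2.0],
    [310,-417,10,-2.0],
    [310,-417,10,-2.0],
    [310,-417,10,-2.0],
    [310,-417,10,-2.0],
    [310,-417,10,-2.0],
    [310,-417,10,-2.0],
    [310,-417,10,-2.0],
    [310,-417,10,-2.0],
    [310,-417,10,-2.0],
    [310,-417,10,-2.0],
    [310,-417,10,-2.0],
    [310,-417,10,-2.0],
    [310,-417,10,-2.0],
    [310,-417,10,-2.0],
    [310,-417,10,-2.0]
  ],
  "hand": 1
}}

```text
clock: 1.82
position: [0.5691, 0.1518, 0.2326]
tool_rot: [2.859, -1.301, -0.0]
wrist_force: [-0.7, 0.4, -0.2]
opening: 0.0877
```

{"api": "servo_tool", "payload": {
  "motion": [
    [0,0,0,-0.12],
    [0,0,0,-0.24],
    [0,0,0,-0.36],
    [0,0,0,-0.48],
    [0,0,0,-0.6],
    [0,0,0,-0.72],
    [0,0,0,-0.745],
    [0,0,0,-0.745],
    [0,0,0,-0.745],
    [0,0,0,-0.745]
  ]
}}

```text
clock: 2.65
position: [0.5692, 0.1518, 0.2327]
tool_rot: [-2.189, 2.254, -0.0]
wrist_force: [-0.4, -0.7, -0.5]
opening: 0.088
```

```bash
cat > snap.py <<'E'
import sys
from bench import telemetry,cams
from h import *
k=sys.argv[1]
for n in sys.argv[2:]:
    c=cams.read_camera(n); cv2.imwrite(f"pics/{n}{k}.png",c["frame"][:,:,::-1]); np.savez(f"{n}{k}.npz",**c)
s=telemetry.state(); a=s["tool_rot"]
from scipy.spatial.transform import Rotation as Ro
M=Ro.from_rotvec(a).as_matrix()
print(s["clock"],s["position"].round(4),"yaw x",np.arctan2(M[1,0],M[0,0]).round(4),"z",M[:,2].round(4),s["joints"].round(3),s["wrist_force"].round(2),s["moment"].round(3),s["opening"])
E
python3 snap.py 1 wrist top
```

```text
2.75 [0.5692 0.1517 0.2327] yaw x -1.6007 z [ 1.e-04  0.e+00 -1.e+00] [ 0.24   0.359  1.703 -0.     1.079  1.841] [0.05 0.27 0.07] [ 0.014  0.124 -0.027] 0.08756022859803242
```

View pics/wrist1.png

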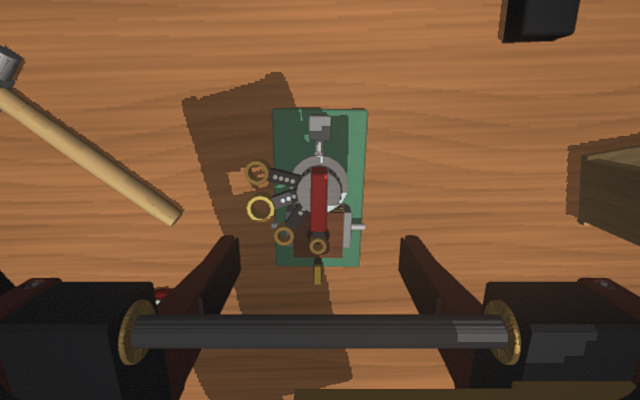

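The wrist view shows the wing at about (319,200), bush 1 at (318,246) and the pointer at (318,273), so the turret is close to position 1. Now the precise measurements.

Run:
```python
from h import *
w=load("wrist1.npz")
crop(w,235,100,385,290,4,"pics/w1.png")
```

```text
(no output)
```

View pics/w1.png

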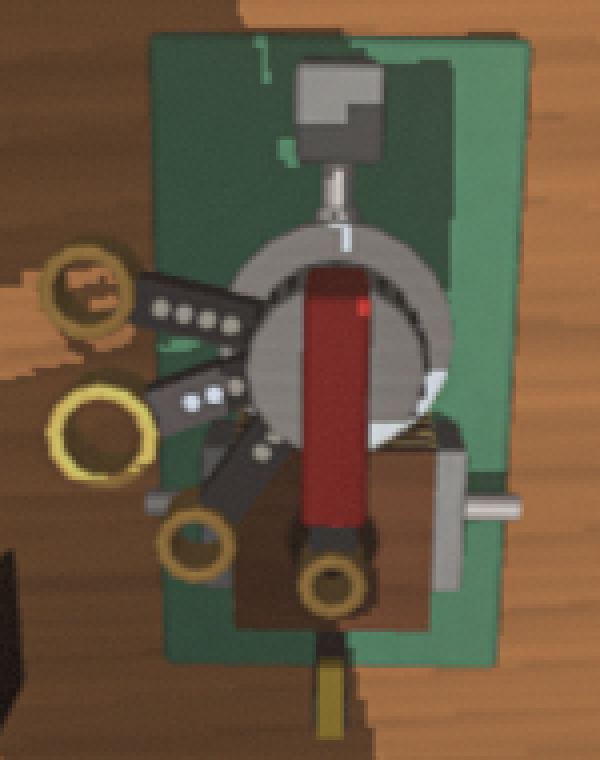

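Run:
```python
from h import *
from scipy.optimize import least_squares
w=load("wrist1.npz")
f=lambda x,y,z:onz(w,235+x/4-.4,100+y/4-.4,z)[:2]
P=np.array([f(152,33,.014),f(529,40,.014),f(497,667,.014),f(166,662,.014)]);print(P.round(4),[np.linalg.norm(P[i]-P[(i+1)%4]).round(4) for i in range(4)])
a=P[0]+P[1]-P[2]-P[3];print("yaw",np.arctan2(a[1],a[0]),P.mean(0))
b=P[0]+P[3]-P[1]-P[2];print("yaw by y",np.arctan2(-b[0],b[1]))
B=np.array([f(332,587,.09),f(197,546,.09),f(103,434,.09),f(87,292,.09)]);print(B.round(4))
def res(p):
    c=p[:2];th=p[2]-0.6*np.arange(4);return (c+.062*np.c_[np.cos(th),np.sin(th)]-B).ravel()
r=least_squares(res,[.569,.152,3.1]);print(r.x,r.x[2]-np.pi,(r.fun*1000).round(2))
# wing top corners z .142 near camera lower end
W=np.array([f(302,527,.142),f(368,527,.142),f(370,287,.142),f(305,287,.142)]);print("wing",W)
print("ptr",f(331,659,.071),f(331,739,.071))
```

```text
[[0.647  0.2019]
 [0.642  0.0948]
 [0.444  0.1027]
 [0.449  0.2112]] [np.float64(0.1072), np.float64(0.1982), np.float64(0.1087), np.float64(0.1983)]
yaw -0.04316222969218542 [0.54553164 0.15267135]
yaw by y -0.046128781159135886
[[0.509  0.1546]
 [0.5214 0.1887]
 [0.5521 0.2103]
 [0.588  0.2113]]
[0.57101994 0.15146134 3.09122671] -0.05036594255201621 [ 0.13 -0.03  0.31  0.26 -0.56 -0.01  0.11 -0.21]
wing [[0.5467124  0.15959138]
 [0.54631028 0.14566637]
 [0.59773313 0.14412907]
 [0.59810689 0.15710189]]
ptr [0.47842543 0.15589456] [0.45321077 0.15665954]
```

Column axis is (0.571, 0.1515) and jig yaw about -0.046. The bushes fit a 62 mm circle within 0.6 mm, and the turret is at about 0. Next I go down onto the wing.

{"api": "servo_tool", "payload": {
  "motion": [
    [2,0,-30,-0.02],
    [2,0,-60,-0.02],
    [2,0,-85,-0.02],
    [2,0,-105,-0.02],
    [2,0,-115,-0.02],
    [2,0,-120.5,-0.02],
    [2,0,-120.5,-0.02],
    [2,0,-120.5,-0.02]
  ]
}}

```text
clock: 3.42
position: [0.5719, 0.1518, 0.113]
tool_rot: [-2.163, 2.277, -0.001]
wrist_force: [0.9, 0.3, 0.5]
opening: 0.0879
```

{"api": "servo_tool", "payload": {
  "motion": [
    [0,0,0,0],
    [0,0,0,0],
    [0,0,0,0],
    [0,0,0,0],
    [0,0,0,0],
    [0,0,0,0],
    [0,0,0,0],
    [0,0,0,0],
    [0,0,0,0],
    [0,0,0,0],
    [0,0,0,0],
    [0,0,0,0]
  ],
  "hand": -1,
  "force": 50
}}

```text
clock: 4.42
position: [0.5713, 0.1523, 0.1121]
tool_rot: [-2.163, 2.277, 0.001]
wrist_force: [-0.1, 1.3, 0.1]
opening: 0.0139
```

```bash
python3 snap.py 2 side
```

```text
4.4667 [0.5713 0.1523 0.1122] yaw x -1.622 z [ 1.e-04  9.e-04 -1.e+00] [2.400e-01 5.190e-01 1.776e+00 1.000e-03 8.460e-01 1.861e+00] [-0.04  3.85  0.04] [0.548 0.22  0.14 ] 0.013675255443935932
```

The opening is 13.9 mm, which matches the 14 mm wing. Turning 1.2 rad.

{"api": "servo_tool", "payload": {
  "motion": [
    [0,0,0,0.04],
    [0,0,0,0.12],
    [0,0,0,0.2],
    [0,0,0,0.28],
    [0,0,0,0.36],
    [0,0,0,0.44],
    [0,0,0,0.52],
    [0,0,0,0.6],
    [0,0,0,0.68],
    [0,0,0,0.76],
    [0,0,0,0.84],
    [0,0,0,0.92],
    [0,0,0,1.0],
    [0,0,0,1.08],
    [0,0,0,1.15],
    [0,0,0,1.2],
    [0,0,0,1.21],
    [0,0,0,1.21],
    [0,0,0,1.21],
    [0,0,0,1.21]
  ]
}}

```text
clock: 6.13
position: [0.5715, 0.1525, 0.1122]
tool_rot: [-3.07, 0.653, 0.001]
wrist_force: [0.6, 5.6, -0.8]
opening: 0.022
```

```bash
python3 snap.py 3 side wrist; python3 -c "
from h import *
crop(load('side3.npz'),250,120,360,220,7,'pics/s3.png')"
```

```text
6.2333 [0.5715 0.1525 0.1122] yaw x -0.4189 z [ 1.0e-04  2.7e-03 -1.0e+00] [0.239 0.519 1.776 0.003 0.845 0.656] [ 0.33  5.38 -1.97] [ 0.876  0.103 -2.882] 0.022155187616960968
```

View pics/s3.png

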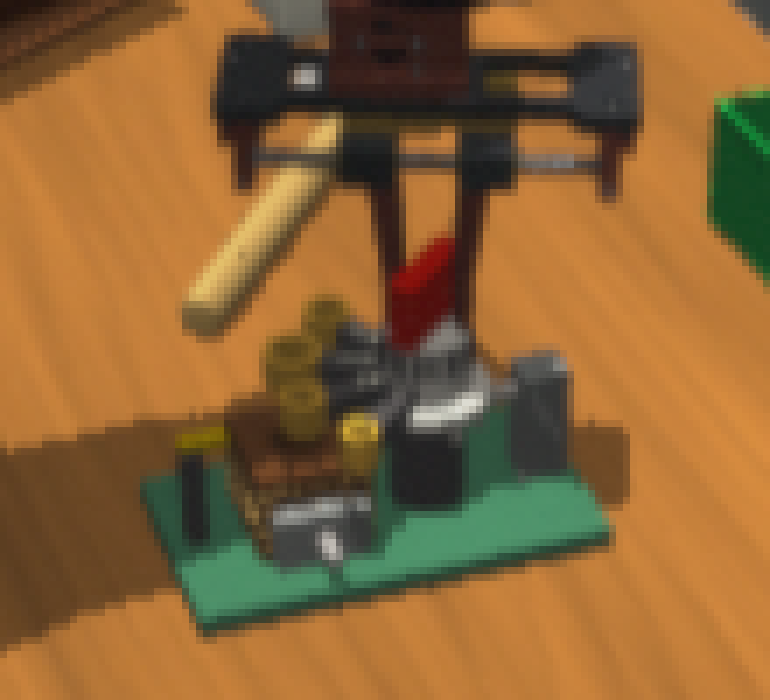

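View pics/wrist3.png

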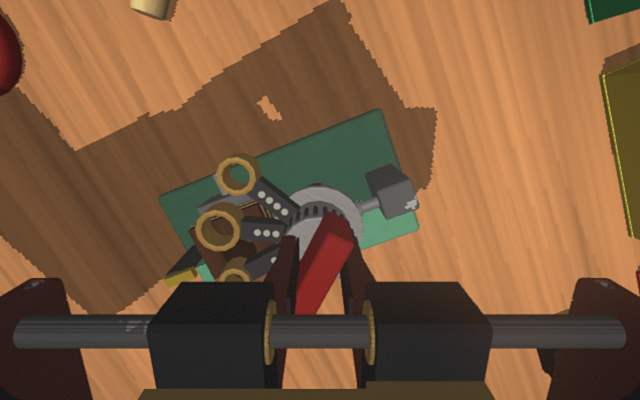

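The wing has turned inside the jaws: it slants in the wrist view and the opening is 22 mm. I'll measure the turret angle from the bushes at (238,176), (218,230) and (234,278).

Run:
```python
from h import *
w=load("wrist3.npz")
crop(w,140,90,440,330,2.6,"pics/w3.png")
c=np.array([.571,.1515])
for n,(u,v) in {"4":(238,176),"3":(218,230)}.items():
    p=onz(w,u,v,.09)[:2]-c; a=np.arctan2(p[1],p[0]); i=int(n)
    print(n,np.linalg.norm(p),"joint",(a+0.6*(i-1)+.046-np.pi+np.pi)%(2*np.pi)-np.pi)
```

```text
4 0.06122184429266083 joint 0.7187329330363714
3 0.061510721535389216 joint 0.7308362524627872
```

View pics/w3.png

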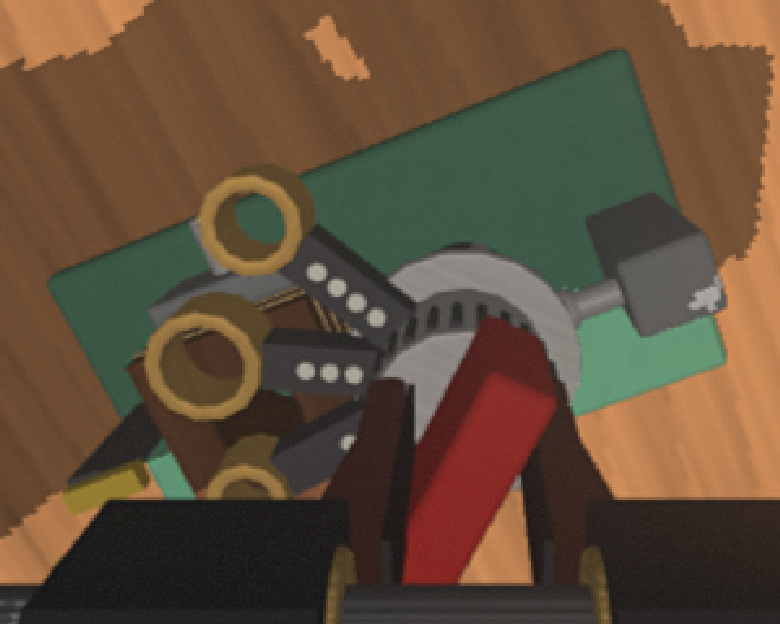

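The turret is at about 0.73 and the jaws are at 1.2. I'll wait with 60 N of grip to see whether it creeps round.

{"api": "servo_tool", "payload": {
  "motion": [
    [0,0,0,0],
    [0,0,0,0],
    [0,0,0,0],
    [0,0,0,0],
    [0,0,0,0],
    [0,0,0,0],
    [0,0,0,0],
    [0,0,0,0]
  ],
  "force": 60
}}

```text
clock: 6.9
position: [0.5715, 0.1525, 0.1122]
tool_rot: [-3.07, 0.653, 0.001]
wrist_force: [1.1, 5.7, -1.3]
opening: 0.0215
```

```bash
python3 snap.py 4 wrist
```

```text
6.95 [0.5715 0.1526 0.1122] yaw x -0.419 z [ 1.0e-04  2.7e-03 -1.0e+00] [0.239 0.519 1.776 0.003 0.845 0.656] [ 0.62  5.6  -0.63] [ 0.866  0.084 -2.962] 0.021841054767393862
```

{"api": "servo_tool", "payload": {
  "motion": [
    [0,0,0,0.04],
    [0,0,0,0.08],
    [0,0,0,0.12],
    [0,0,0,0.16],
    [0,0,0,0.2],
    [0,0,0,0.2],
    [0,0,0,0.2],
    [0,0,0,0.2]
  ]
}}

```text
clock: 7.62
position: [0.5736, 0.1542, 0.1125]
tool_rot: [-3.116, 0.345, -0.007]
wrist_force: [5.3, 13.5, -6.4]
opening: 0.0276
```

```bash
python3 snap.py 5 wrist
```

```text
7.6667 [0.5736 0.1543 0.1125] yaw x -0.2206 z [ 0.0049  0.0059 -1.    ] [0.24  0.52  1.774 0.006 0.841 0.457] [ 5.14 12.1  -7.46] [ 2.184 -1.215 -3.348] 0.027966513512629364
```

View pics/wrist5.png

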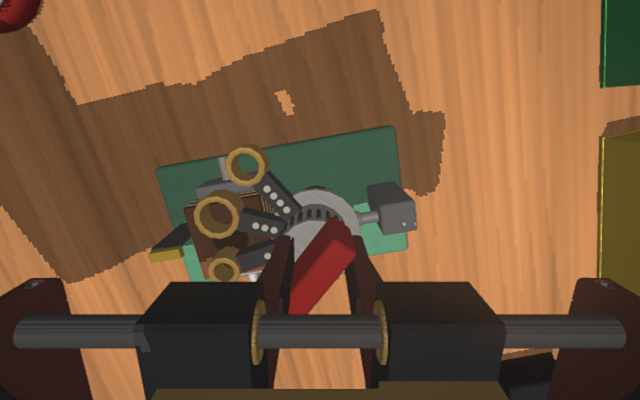

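```bash
python3 snap.py 5 side
python3 - <<'E'
from h import *
w=load("wrist5.npz")
crop(w,140,110,440,320,2.6,"pics/w5.png")
crop(load('side5.npz'),250,110,360,220,7,'pics/s5.png')
c=np.array([.571,.1515])
for n,(u,v) in {"4":(246,166),"3":(218,216),"2":(223,268)}.items():
    p=onz(w,u,v,.09)[:2]-c; a=np.arctan2(p[1],p[0]); i=int(n)
    print(n,p,np.linalg.norm(p),"joint",(a+0.6*(i-1)+.046-np.pi+np.pi)%(2*np.pi)-np.pi)
E
```

```text
7.7167 [0.5736 0.1542 0.1125] yaw x -0.2205 z [ 0.0049  0.0058 -1.    ] [0.24  0.52  1.774 0.006 0.841 0.457] [ 6.07 12.5  -6.27] [ 2.162 -1.277 -3.354] 0.027789374197230297
4 [-0.02808165  0.05517524] 0.06191031162753461 joint 0.7459887157286347
3 [-0.05329429  0.02936896] 0.06085077389481858 joint 0.7423345420371805
2 [-0.06083462 -0.00486659] 0.06102896420074111 joint 0.7258270132796687
```

View pics/w5.png

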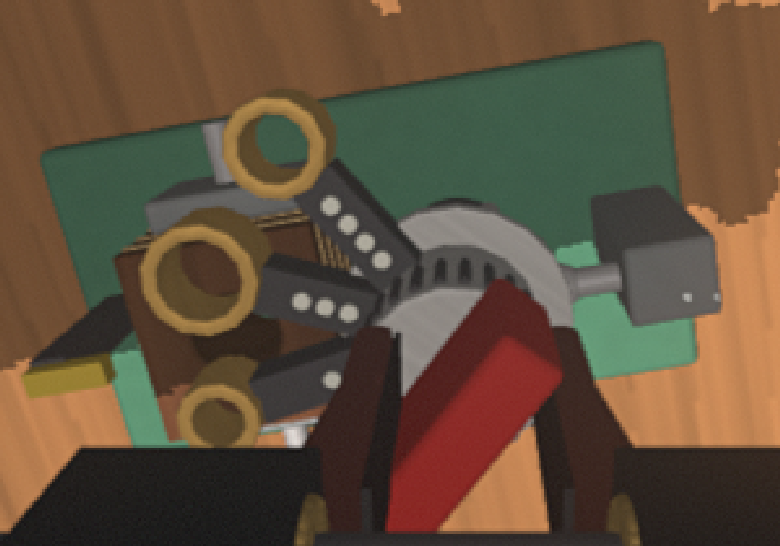

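View pics/s5.png

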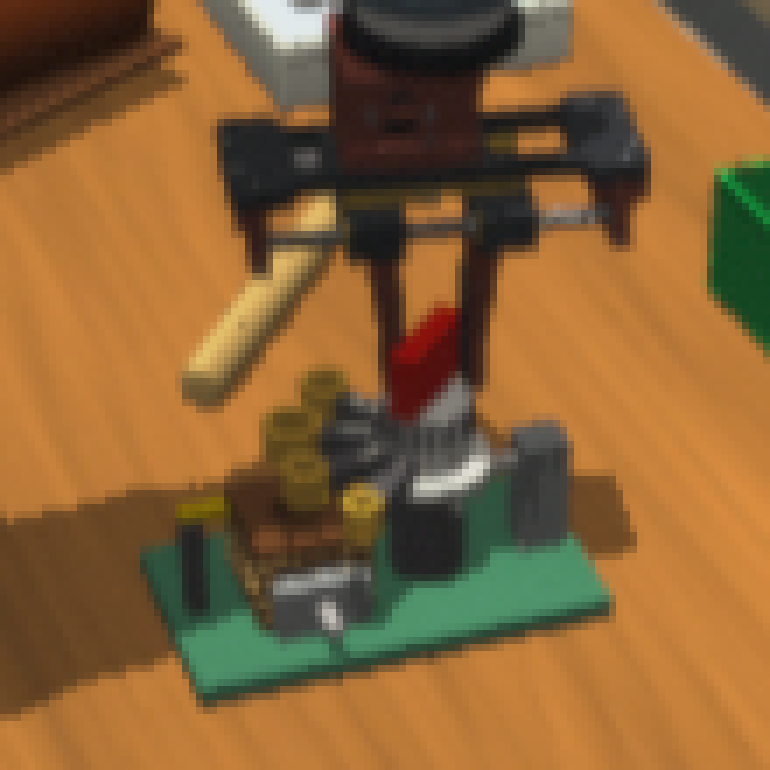

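The turret is stuck at about 0.74 and the wrist moment is rising, so forcing it further is no use. I'll release and see where the turret settles.

{"api": "servo_tool", "payload": {
  "motion": [
    [0,0,0,0],
    [0,0,0,0],
    [0,0,0,0],
    [0,0,0,0],
    [0,0,0,0],
    [0,0,0,0],
    [0,0,0,0],
    [0,0,0,0]
  ],
  "hand": 1
}}

```text
clock: 8.38
position: [0.5712, 0.1515, 0.1122]
tool_rot: [3.124, -0.332, -0.0]
wrist_force: [0.7, 0.7, 0.4]
opening: 0.0775
```

```bash
python3 snap.py 6 wrist
python3 - <<'E'
from h import *
w=load("wrist6.npz")
crop(w,140,90,440,320,2.6,"pics/w6.png")
E
```

```text
8.4333 [0.5713 0.1515 0.1122] yaw x -0.2121 z [-0.e+00 -1.e-04 -1.e+00] [ 0.239  0.519  1.777 -0.     0.846  0.451] [-1.19 -1.05 -0.04] [ 0.02   0.019 -0.021] 0.08134761743349463
```

View pics/w6.png

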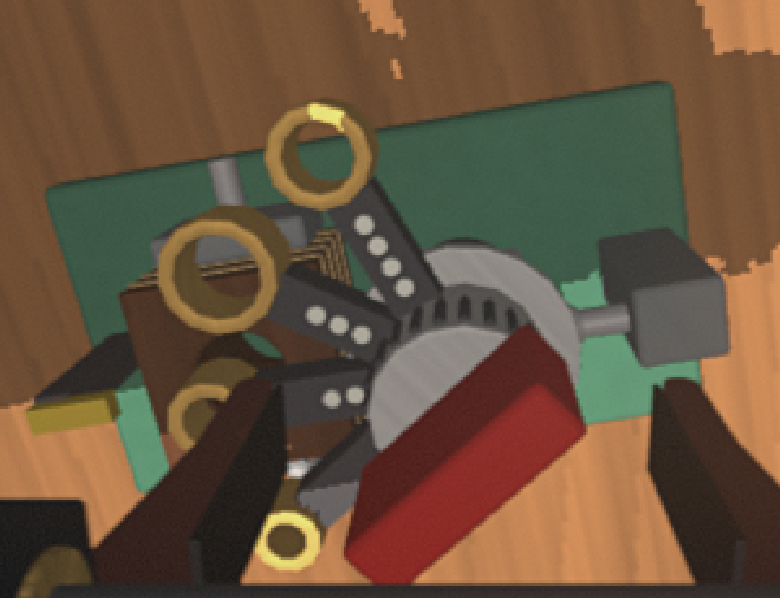

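On release it snapped back to detent 2. I'll align the jaws with the wing and grip again at 60 N, measuring the exact angle first.

Run:
```python
from h import *
w=load("wrist6.npz")
c=np.array([.571,.1515])
for i,(x,y) in {4:(322,155),3:(218,275),1:(289,541)}.items():
    p=onz(w,140+x/2.6-.4,90+y/2.6-.4,.09)[:2]-c; a=np.arctan2(p[1],p[0])
    print(i,np.linalg.norm(p),"joint",(a+0.6*(i-1)+.046)%(2*np.pi)-np.pi)
```

```text
4 0.06210868462774833 joint 0.5771656515621912
3 0.06178092647178291 joint 0.5873641927937663
1 0.06140579549646185 joint 0.6138802527994458
```

{"api": "servo_tool", "payload": {
  "motion": [
    [0,0,-1.5,-0.12],
    [0,0,-1.5,-0.24],
    [0,0,-1.5,-0.36],
    [0,0,-1.5,-0.48],
    [0,0,-1.5,-0.6],
    [0,0,-1.5,-0.72],
    [0,0,-1.5,-0.81],
    [0,0,-1.5,-0.81],
    [0,0,-1.5,-0.81]
  ]
}}

```text
clock: 9.18
position: [0.5712, 0.1516, 0.1107]
tool_rot: [2.742, -1.532, 0.0]
wrist_force: [-0.3, 0.2, 0.8]
opening: 0.0879
```

{"api": "servo_tool", "payload": {
  "motion": [
    [0,0,0,0],
    [0,0,0,0],
    [0,0,0,0],
    [0,0,0,0],
    [0,0,0,0],
    [0,0,0,0],
    [0,0,0,0],
    [0,0,0,0],
    [0,0,0,0],
    [0,0,0,0],
    [0,0,0,0],
    [0,0,0,0],
    [0,0,0,0],
    [0,0,0,0]
  ],
  "hand": -1,
  "force": 60
}}

```text
clock: 10.35
position: [0.5707, 0.1525, 0.1107]
tool_rot: [-2.74, 1.536, 0.002]
wrist_force: [-2.9, 4.3, 0.1]
opening: 0.014
```

```bash
python3 snap.py 7 wrist
python3 - <<'E'
from h import *
w=load("wrist7.npz")
crop(w,140,90,440,320,2.6,"pics/w7.png")
E
```

```text
10.4 [0.5707 0.1525 0.1107] yaw x -1.0219 z [-9.e-04  1.e-03 -1.e+00] [0.24  0.521 1.778 0.002 0.844 1.261] [-2.36  5.05  1.07] [0.574 0.426 0.02 ] 0.013803113100930945
```

View pics/w7.png

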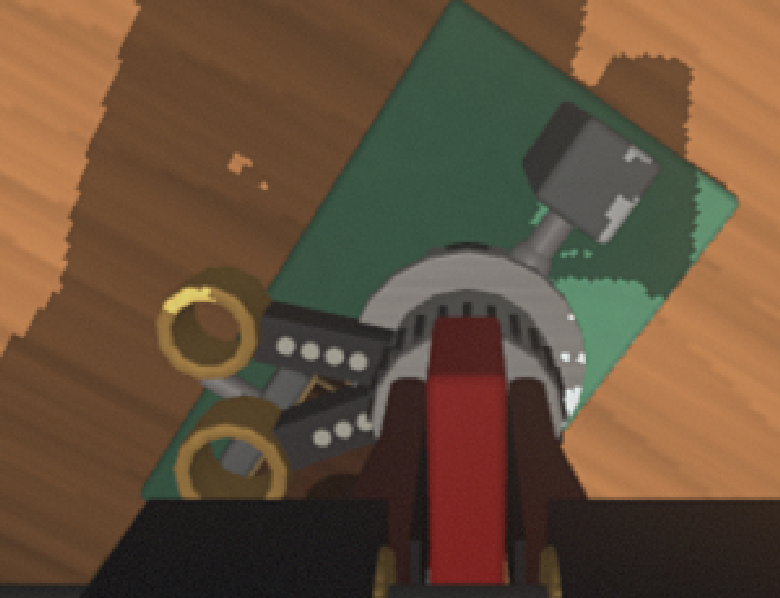

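{"api": "servo_tool", "payload": {
  "motion": [
    [0,0,0,0.03],
    [0,0,0,0.06],
    [0,0,0,0.09],
    [0,0,0,0.12],
    [0,0,0,0.15],
    [0,0,0,0.15]
  ]
}}

```text
clock: 10.9
position: [0.5707, 0.1522, 0.1107]
tool_rot: [-2.845, 1.33, 0.003]
wrist_force: [-3.5, 2.8, 1.6]
opening: 0.0139
```

```bash
python3 snap.py 8 wrist
```

```text
10.95 [0.5707 0.1522 0.1107] yaw x -0.8757 z [-0.0012  0.0014 -1.    ] [0.24  0.521 1.778 0.002 0.844 1.114] [-3.84  4.6   2.42] [ 0.586  0.645 -1.524] 0.014069106606759888
```

{"api": "servo_tool", "payload": {
  "motion": [
    [0,0,0,0.03],
    [0,0,0,0.06],
    [0,0,0,0.06]
  ]
}}

```text
clock: 11.2
position: [0.5709, 0.1523, 0.1107]
tool_rot: [-2.884, 1.244, 0.002]
wrist_force: [-2.0, 4.7, 1.1]
opening: 0.0149
```

```bash
python3 snap.py 9 wrist;python3 - <<'E'
from h import *
w=load("wrist9.npz")
crop(w,140,90,440,320,2.6,"pics/w9.png")
E
```

```text
11.25 [0.571  0.1523 0.1107] yaw x -0.8155 z [-6.0e-04  1.5e-03 -1.0e+00] [0.24  0.521 1.777 0.002 0.843 1.054] [-3.06  4.3   1.9 ] [ 0.776  0.537 -1.682] 0.014837644937786311
```

View pics/w9.png

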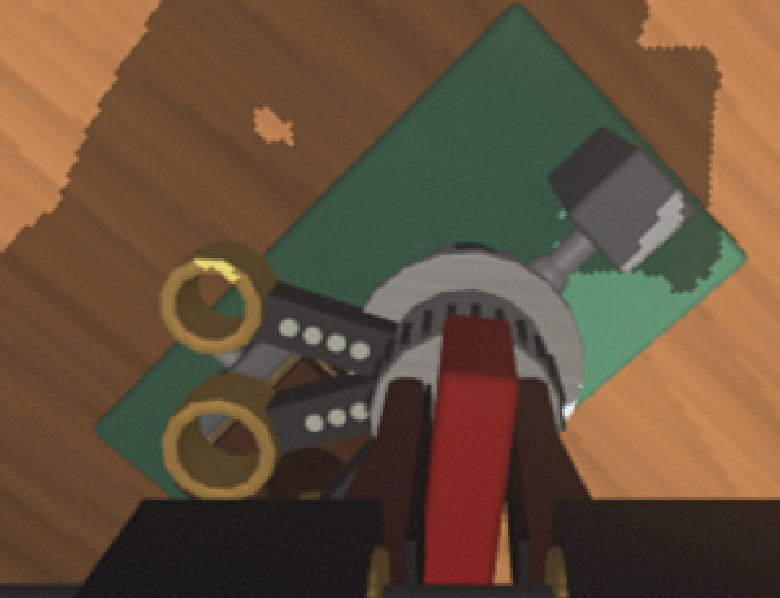

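```bash
python3 snap.py 9 top side;python3 - <<'E'
from h import *
from bench import telemetry
s=telemetry.state();print(s["joint_torque"].round(2),s["moment"],s["wrist_force"],s["opening"])
crop(load('side9.npz'),265,140,345,215,9,'pics/s9.png')
crop(load('top9.npz'),235,160,305,235,8,'pics/t9.png')
E
```

```text
11.35 [0.5709 0.1523 0.1107] yaw x -0.8158 z [-7.0e-04  1.5e-03 -1.0e+00] [0.24  0.521 1.777 0.002 0.843 1.054] [-2.13  4.7   1.9 ] [ 0.788  0.542 -1.71 ] 0.014749458361076863
[ -1.46 -53.85 -22.2   -2.26  -0.47  -1.69] [ 0.7877749   0.54248832 -1.71045091] [-2.12509573  4.70496202  1.90283958] 0.014749458361076863
```

View pics/s9.png

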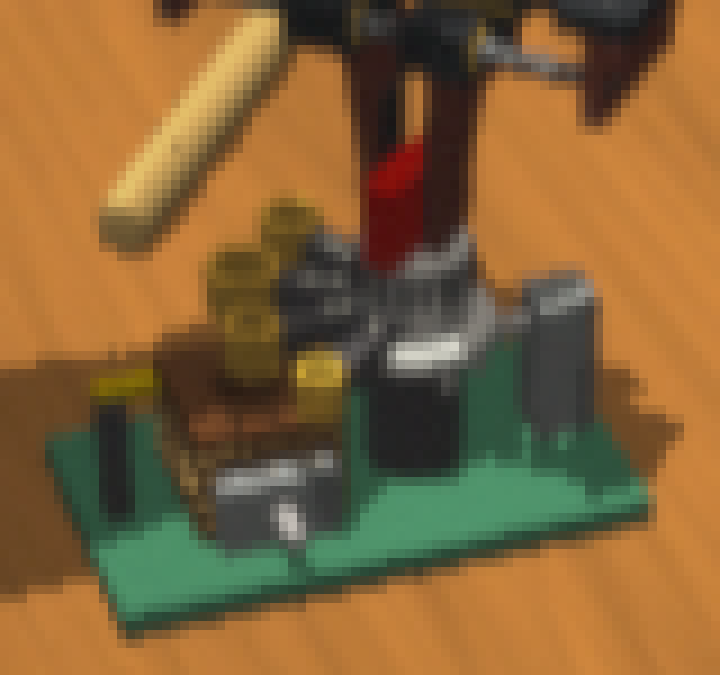

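View pics/t9.png

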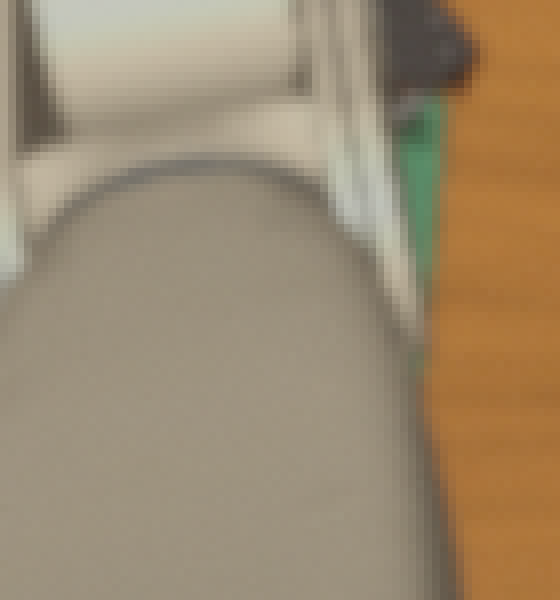

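{"api": "servo_tool", "payload": {
  "motion": [
    [0,0,0,-0.04],
    [0,0,0,-0.07],
    [0,0,0,-0.07],
    [0,0,0,-0.07]
  ]
}}

```text
clock: 11.68
position: [0.571, 0.1524, 0.1107]
tool_rot: [-2.838, 1.344, 0.002]
wrist_force: [-2.3, 5.1, 0.8]
opening: 0.0143
```

```bash
python3 snap.py 10 wrist
```

```text
11.7333 [0.571  0.1524 0.1107] yaw x -0.8845 z [-5.0e-04  1.2e-03 -1.0e+00] [0.24  0.521 1.777 0.002 0.843 1.123] [-3.4   5.15  1.15] [ 0.879  0.533 -1.137] 0.0141132974143318
```

{"api": "servo_tool", "payload": {
  "motion": [
    [0,0,0,-0.04],
    [0,0,0,-0.07],
    [0,0,0,-0.07],
    [0,0,0,-0.07]
  ]
}}

```text
clock: 12.07
position: [0.571, 0.1525, 0.1106]
tool_rot: [-2.791, 1.441, 0.001]
wrist_force: [-2.2, 6.4, 0.5]
opening: 0.0137
```

```bash
python3 snap.py 11 wrist;  python3 - <<'E'
from h import *
# jig-referenced turret angle: use bushes 3,4 in wrist images via brass mask is hard; save crops side by side
for k in (9,10,11): crop(load(f"wrist{k}.npz"),170,150,290,300,5,f"pics/w{k}z.png")
a=[cv2.imread(f"pics/w{k}z.png")[:, :] for k in (9,10,11)]
cv2.imwrite("pics/cmp.png",cv2.resize(np.hstack(a),(800,335)))
E
```

```text
12.1167 [0.571  0.1525 0.1107] yaw x -0.953 z [-3.e-04  1.e-03 -1.e+00] [2.400e-01 5.210e-01 1.777e+00 1.000e-03 8.430e-01 1.192e+00] [-1.69  6.76  0.6 ] [ 1.04   0.582 -0.613] 0.013922999561716776
```

View pics/cmp.png

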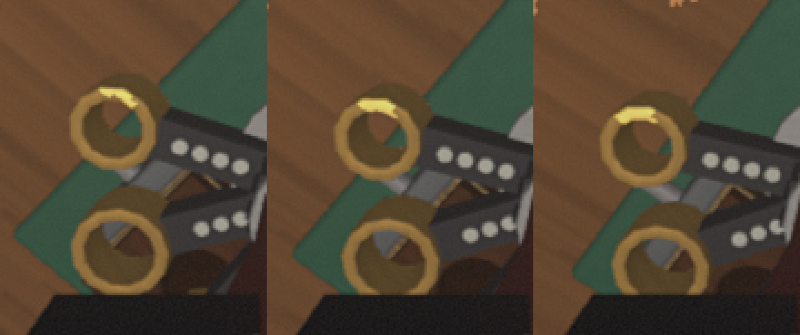

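Run:
```python
from h import *
c=np.array([.571,.1515])
for k,(b4,b3) in {9:((113,128),(120,251)),10:((110.3,138),(124.3,261)),11:((108.7,146),(127.7,268))}.items():
    w=load(f"wrist{k}.npz")
    for i,(x,y) in ((4,b4),(3,b3)):
        p=onz(w,170+x/2.222-.4,150+y/2.233-.4,.09)[:2]-c; a=np.arctan2(p[1],p[0])
        print(k,i,np.linalg.norm(p).round(4),"joint",(a+0.6*(i-1)+.046)%(2*np.pi)-np.pi)
```

```text
9 4 0.0623 joint 0.6869477970381412
9 3 0.0618 joint 0.682987605980649
10 4 0.0625 joint 0.6635119780721657
10 3 0.0618 joint 0.6635942937758661
11 4 0.0626 joint 0.6316597908277162
11 3 0.0618 joint 0.630654268887644
```

The resistance is a spring of about 22 N m/rad around detent 2, with no hard stop. The earlier try stopped about 0.01 rad short of the 0.15 rad escape. I'll swing faster, then a bit further.

{"api": "servo_tool", "payload": {
  "motion": [
    [0,0,0,0.12],
    [0,0,0,0.24],
    [0,0,0,0.36],
    [0,0,0,0.48],
    [0,0,0,0.6],
    [0,0,0,0.65],
    [0,0,0,0.65],
    [0,0,0,0.65]
  ],
  "force": 60
}}

```text
clock: 12.78
position: [0.5714, 0.1533, 0.1105]
tool_rot: [-3.103, 0.475, 0.001]
wrist_force: [-11.7, 9.2, 8.5]
opening: 0.0166
```

```bash
python3 snap.py 12 wrist;python3 - <<'E'
from h import *
w=load("wrist12.npz")
crop(w,140,90,440,320,2.6,"pics/w12.png")
E
```

```text
12.8333 [0.571  0.1533 0.1106] yaw x -0.3035 z [-8.0e-04  2.1e-03 -1.0e+00] [0.241 0.522 1.777 0.003 0.843 0.543] [-4.53  8.88 -1.84] [ 1.598  0.782 -0.721] 0.014687225700710977
```

View pics/w12.png

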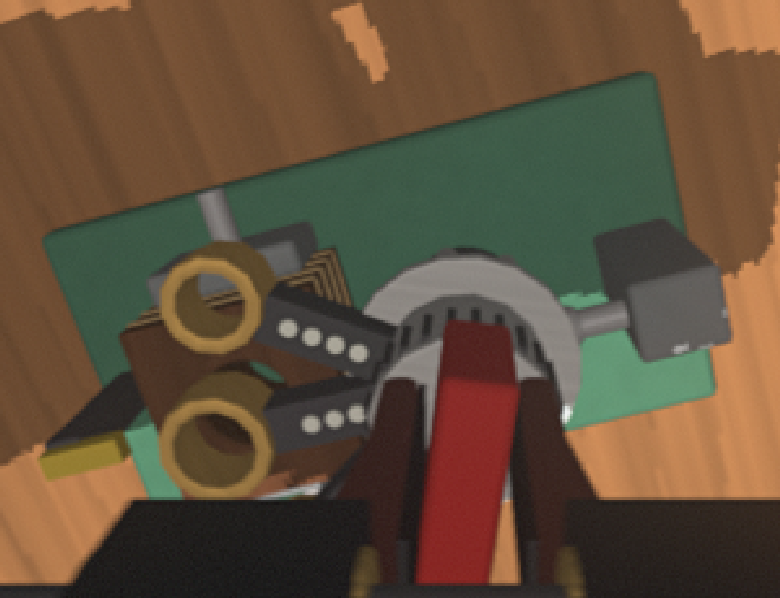

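It escaped: the wing is nearly aligned with the jaws, with the turret near 1.2. Opening the jaws so it clicks in, then lifting.

{"api": "servo_tool", "payload": {
  "motion": [
    [0,0,0,0],
    [0,0,0,0],
    [0,0,0,0],
    [0,0,0,0],
    [0,0,0,0],
    [0,0,0,0],
    [0,0,0,0],
    [0,0,0,0]
  ],
  "hand": 1
}}

```text
clock: 13.5
position: [0.5713, 0.1516, 0.1107]
tool_rot: [3.106, -0.473, 0.0]
wrist_force: [-0.4, -0.0, -0.2]
opening: 0.0646
```

{"api": "servo_tool", "payload": {
  "motion": [
    [0,0,30,0],
    [0,0,70,0],
    [0,0,110,0],
    [0,0,122,0],
    [0,0,122,0],
    [0,0,122,0]
  ]
}}

```text
clock: 14.0
position: [0.5713, 0.1516, 0.2328]
tool_rot: [-3.105, 0.473, -0.002]
wrist_force: [-0.0, 0.0, -0.6]
opening: 0.0874
```

```bash
python3 snap.py 13 wrist;python3 - <<'E'
from h import *
w=load("wrist13.npz")
crop(w,200,70,400,290,3.5,"pics/w13.png")
E
```

```text
14.05 [0.5704 0.1514 0.2315] yaw x -0.302 z [-1.5e-03 -4.0e-04 -1.0e+00] [ 0.239  0.363  1.7   -0.     1.08   0.541] [ 0.06 -0.74 -0.84] [-0.006  0.15   0.035] 0.087908860297313
```

View pics/w13.png

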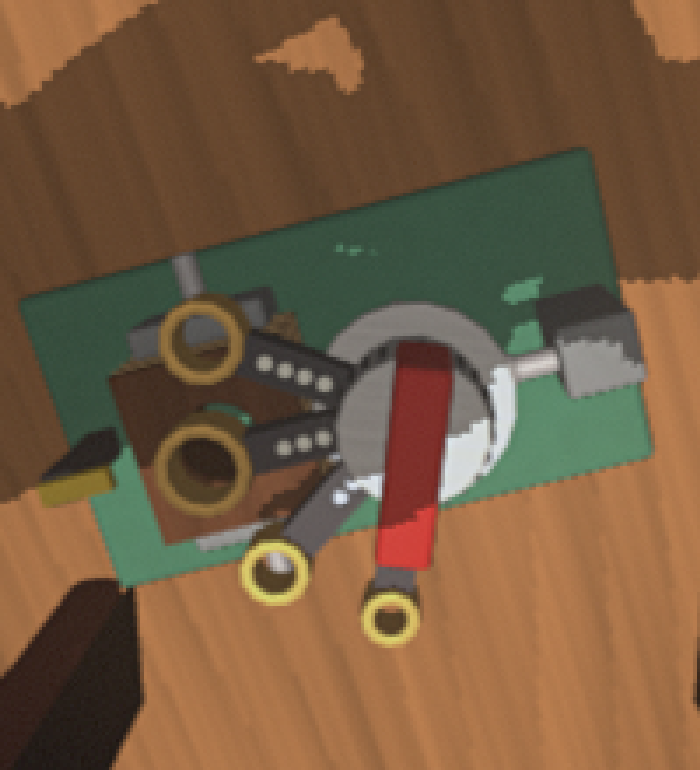

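Run:
```python
from h import *
from scipy.optimize import least_squares
w=load("wrist13.npz")
f=lambda x,y,z:onz(w,200+x/3.5-.4,70+y/3.5-.4,z)[:2]
B=np.array([f(390,618,.09),f(275,572,.09),f(203,469,.09),f(204,342,.09)]);print(B.round(4))
def res(p):
    th=p[2]-0.6*np.arange(4);return (p[:2]+.062*np.c_[np.cos(th),np.sin(th)]-B).ravel()
r=least_squares(res,[.571,.152,4.3]);print(r.x,"joint",r.x[2]-np.pi+.046,(r.fun*1000).round(2))
c=np.array([.571,.1515]);print("station pred",c-.062*np.array([np.cos(-.046),np.sin(-.046)]))
```

```text
[[0.5462 0.0953]
 [0.5187 0.1192]
 [0.5096 0.1549]
 [0.5226 0.1889]]
[0.57167469 0.15156589 4.28918101] joint 1.1935883520345774 [-0.02 -0.3   0.05  0.1   0.14 -0.05 -0.18  0.26]
station pred [0.50906558 0.15435099]
```

Turret is at 1.19, i.e. number 3, and the bush 3 axis is about (0.5095, 0.1547). Moving over the probe.

{"api": "servo_tool", "payload": {
  "motion": [
    [-3,-40,20,0],
    [-6,-80,25,0],
    [-9,-120,25,0],
    [-12,-160,25,0],
    [-15,-200,25,0],
    [-18,-240,25,0],
    [-21,-280,25,0],
    [-24,-320,25,0],
    [-27,-355,25,0],
    [-28,-370,25,0],
    [-28,-370,25,0],
    [-28,-370,25,0],
    [-28,-370,25,0]
  ]
}}

```text
clock: 15.13
position: [0.5428, -0.2169, 0.2564]
tool_rot: [-3.105, 0.472, 0.004]
wrist_force: [0.8, 0.2, 0.2]
opening: 0.0879
```

```bash
python3 snap.py 14 wrist
```

```text
15.1833 [ 0.543  -0.2167  0.2568] yaw x -0.3007 z [-0.0015  0.001  -1.    ] [-0.4    0.327  1.689  0.     1.126 -0.1  ] [-0.31 -0.05  0.33] [ 0.015  0.115 -0.024] 0.08792444094366135
```

View pics/wrist14.png

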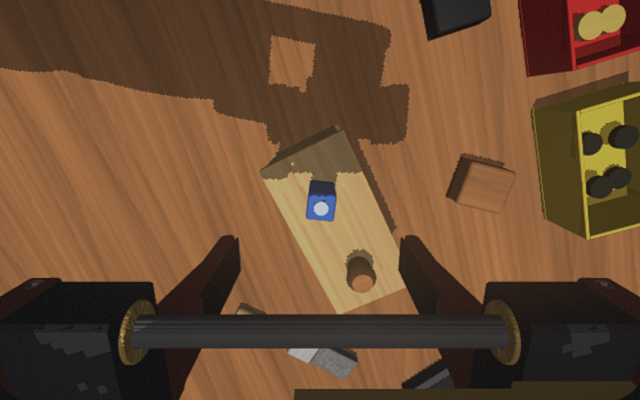

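Run:
```python
from h import *
w=load("wrist14.npz")
crop(w,260,150,410,310,4,"pics/w14.png")
m=mask(w,(100,120,90),(130,255,255),(290,170,350,230))
n,l,st,ce=cv2.connectedComponentsWithStats(m);print(st,ce)
r=cv2.minAreaRect(cv2.findNonZero(m));print(r)
```

```text
[[     0      0    640    400 255542]
 [   307    194     29     27    458]] [[319.49746813 199.48753238]
 [320.91266376 206.45633188]]
((320.74755859375, 206.52474975585938), (27.065013885498047, 25.373449325561523), 5.710592269897461)
```

View pics/w14.png

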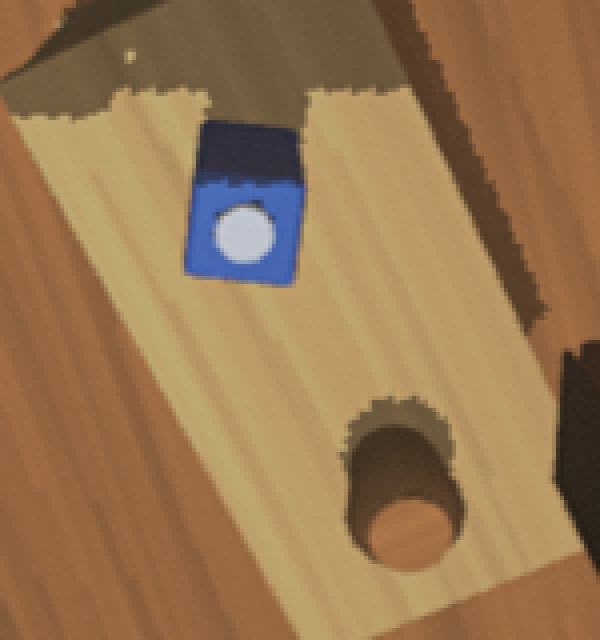

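Run:
```python
from h import *
w=load("wrist14.npz")
f=lambda x,y,z:onz(w,260+x/4-.4,150+y/4-.4,z)[:2]
C=np.array([f(197,178,.162),f(305,183,.162),f(293,286,.162),f(185,272,.162)])
print(C.round(4),C.mean(0),[np.linalg.norm(C[i]-C[(i+1)%4]).round(4) for i in range(4)])
d=C[1]+C[2]-C[0]-C[3];e=C[0]+C[1]-C[2]-C[3];print("yaws",np.arctan2(d[1],d[0]),np.arctan2(e[1],e[0]))
b=f(245,233,.165);a=f(411,533,.147);print("button",b,"awl",a,a-b,np.linalg.norm(a-b))
```

```text
[[ 0.5378 -0.2072]
 [ 0.5588 -0.2149]
 [ 0.55   -0.2359]
 [ 0.5291 -0.2261]] [ 0.54392155 -0.22101126] [np.float64(0.0224), np.float64(0.0228), np.float64(0.0231), np.float64(0.0208)]
yaws -0.3932568590747327 1.1560824086944368
button [ 0.54402825 -0.22065546] awl [ 0.55798716 -0.30952432] [ 0.01395891 -0.08886886] 0.08995846074151749
```

Probe axis is (0.544, -0.2207), handle faces at yaw -0.40, and the awl is 90 mm away as it should be. Descending partway first.

{"api": "servo_tool", "payload": {
  "motion": [
    [0,-3,-20,-0.05],
    [0,-3,-45,-0.1],
    [0,-3,-60,-0.1],
    [0,-3,-60,-0.1],
    [0,-3,-60,-0.1],
    [0,-3,-60,-0.1]
  ]
}}

```text
clock: 15.68
position: [0.5441, -0.2206, 0.1986]
tool_rot: [3.079, -0.625, 0.002]
wrist_force: [0.1, -0.3, 0.7]
opening: 0.088
```

```bash
python3 snap.py 15
```

```text
15.6833 [ 0.5441 -0.2206  0.1986] yaw x -0.4004 z [ 1.1e-03 -4.0e-04 -1.0e+00] [-0.406  0.396  1.736  0.     1.009 -0.005] [ 0.14 -0.29  0.74] [-0.008  0.123 -0.015] 0.08797196135347793
```

{"api": "servo_tool", "payload": {
  "motion": [
    [0,0,-25,0],
    [0,0,-50,0],
    [0,0,-68,0],
    [0,0,-75,0],
    [0,0,-75,0],
    [0,0,-75,0]
  ]
}}

```text
clock: 16.18
position: [0.5441, -0.2215, 0.1238]
tool_rot: [3.078, -0.627, 0.002]
wrist_force: [0.5, -0.7, 0.4]
opening: 0.0877
```

{"api": "servo_tool", "payload": {
  "motion": [
    [0,0,0,0],
    [0,0,0,0],
    [0,0,0,0],
    [0,0,0,0],
    [0,0,0,0],
    [0,0,0,0],
    [0,0,0,0],
    [0,0,0,0],
    [0,0,0,0],
    [0,0,0,0],
    [0,0,0,0],
    [0,0,0,0]
  ],
  "hand": -1,
  "force": 30
}}

```text
clock: 17.18
position: [0.5432, -0.2213, 0.1226]
tool_rot: [-3.078, 0.627, 0.0]
wrist_force: [0.6, -0.5, 0.2]
opening: 0.0239
```

```bash
python3 snap.py 16 side;python3 - <<'E'
from h import *
crop(load("side16.npz"),320,180,420,290,6,"pics/s16.png")
E
```

```text
17.2333 [ 0.5432 -0.2213  0.1226] yaw x -0.402 z [-2.e-04  1.e-04 -1.e+00] [-0.407  0.498  1.782 -0.     0.861 -0.005] [-0.56 -0.15 -0.77] [-0.055  0.113 -0.009] 0.023558277003931184
```

View pics/s16.png

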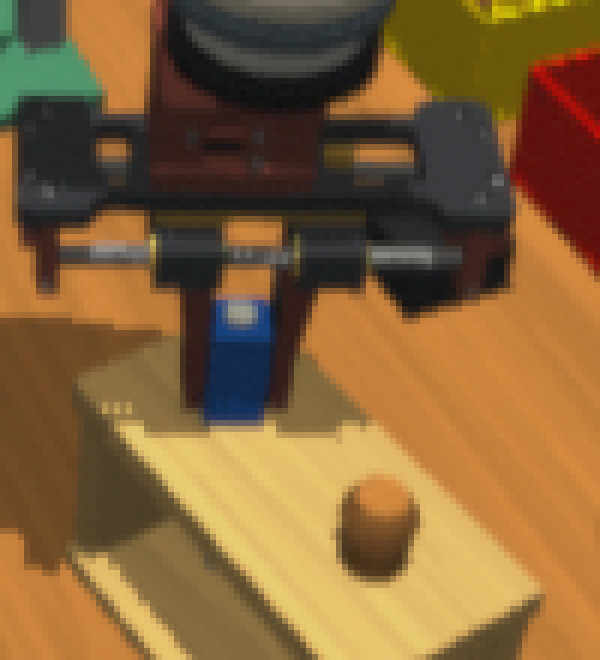

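Opening is 23.8 mm, which matches the 24 mm handle. Lifting straight up.

{"api": "servo_tool", "payload": {
  "motion": [
    [0,0,8,0],
    [0,0,24,0],
    [0,0,48,0],
    [0,0,72,0],
    [0,0,96,0],
    [0,0,120,0],
    [0,0,140,0],
    [0,0,155,0],
    [0,0,160,0],
    [0,0,160,0],
    [0,0,160,0]
  ]
}}

```text
clock: 18.15
position: [0.5429, -0.2212, 0.2823]
tool_rot: [-3.078, 0.627, 0.001]
wrist_force: [0.8, -0.6, -1.4]
opening: 0.0238
```

```bash
python3 snap.py 17 side;python3 - <<'E'
from h import *
crop(load("side17.npz"),300,140,440,300,3.7,"pics/s17.png")
E
```

```text
18.2 [ 0.5426 -0.2211  0.2817] yaw x -0.402 z [-1.6e-03  6.0e-04 -1.0e+00] [-0.407  0.304  1.662 -0.     1.177 -0.005] [-0.22 -0.21 -1.35] [-0.032  0.143  0.009] 0.023832516125605854
```

View pics/s17.png

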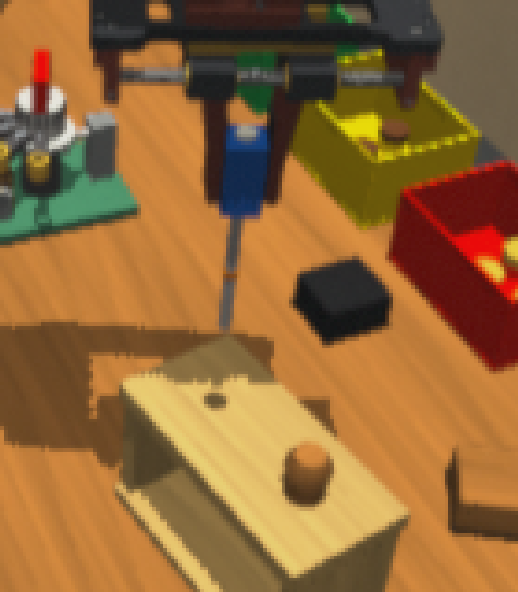

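The probe hangs upright and clear of the rack. Carrying it over to the station at this height.

{"api": "servo_tool", "payload": {
  "motion": [
    [-1,10,0,0],
    [-3,35,0,0],
    [-6,65,0,0],
    [-9,95,0,0],
    [-12,125,0,0],
    [-15,155,0,0],
    [-17,185,0,0],
    [-20,215,0,0],
    [-23,245,0,0],
    [-26,275,0,0],
    [-28,305,0,0],
    [-31,335,0,0],
    [-33,360,0,0],
    [-34,372,0,0],
    [-34,375,0,0],
    [-34,375,0,0],
    [-34,375,0,0],
    [-34,375,0,0]
  ]
}}

```text
clock: 19.7
position: [0.5093, 0.1525, 0.2824]
tool_rot: [3.077, -0.629, -0.001]
wrist_force: [-0.1, -1.1, -0.4]
opening: 0.0238
```

```bash
python3 snap.py 18 side wrist top;python3 - <<'E'
from h import *
crop(load("side18.npz"),240,90,360,220,4.5,"pics/s18.png")
E
```

```text
19.85 [0.5094 0.1527 0.2827] yaw x -0.4035 z [-0.e+00 -1.e-04 -1.e+00] [ 0.269  0.217  1.777 -0.     1.147  0.672] [ 0.04 -0.19 -0.56] [-0.066  0.078 -0.013] 0.02377319405906203
```

View pics/s18.png

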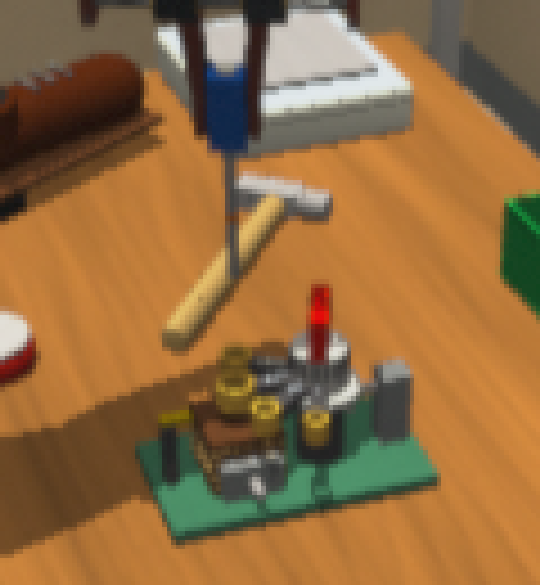

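View pics/wrist18.png

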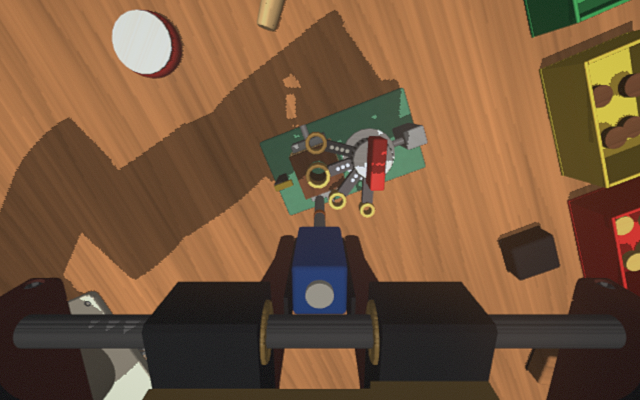

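Run:
```python
from h import *
a=load("side18.npz");w=load("wrist18.npz")
crop(w,285,130,385,230,7,"pics/w18.png")
crop(a,270,110,330,200,8,"pics/s18z.png")
```

```text
(no output)
```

View pics/w18.png

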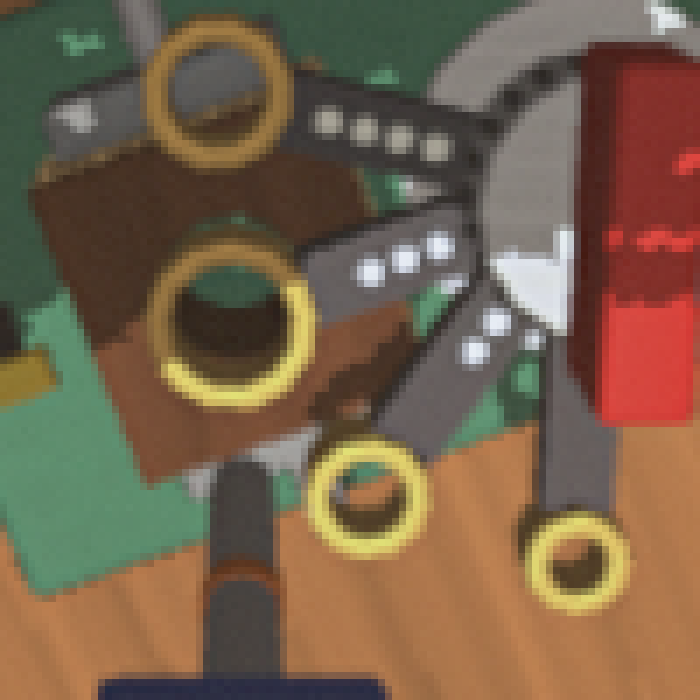

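View pics/s18z.png

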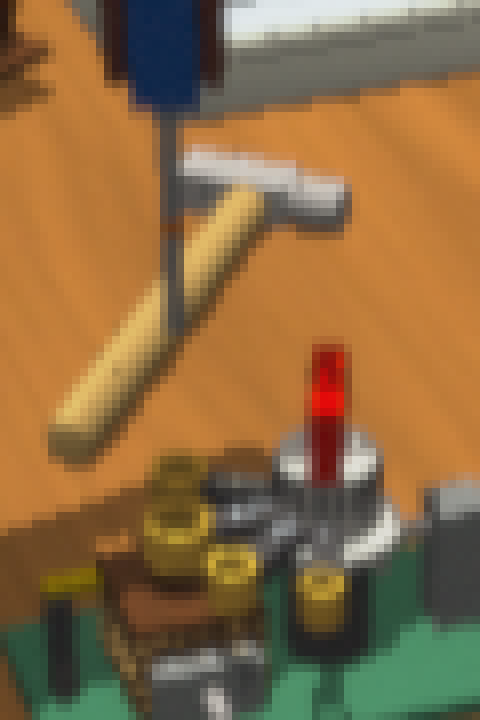

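Run:
```python
from h import *
a=load("side18.npz");w=load("wrist18.npz")
W=lambda x,y:(285+x/7-.43,130+y/7-.43); S=lambda x,y:(270+x/8-.44,110+y/8-.44)
print("bush wrist",onz(w,*W(232,323),.09),"bush side",onz(a,*S(178,523),.09))
print("bush4..1 wrist",[onz(w,*W(*p),.09)[:2].round(4) for p in ((218,92),(232,323),(367,496),(577,562))])
z=.177
print("tip wrist",onz(w,*W(243,473),z),"tip side",onz(a,*S(176,331),z),"tri",tri(ray(w,*W(243,473)),ray(a,*S(176,331))))
print("band wrist",onz(w,*W(241,585),z+.045),"band side",onz(a,*S(172,229),z+.045),"tri",tri(ray(w,*W(241,585)),ray(a,*S(172,229))))
for X in ([.5095,.1548,.177],[.5095,.1548,.222],[.5095,.1548,.09]):
    p=proj(w,X);q=proj(a,X);print("expect w",((p-[285,130]+.43)*7).round(1),"s",((q-[270,110]+.44)*8).round(1))
```

```text
bush wrist [0.50967027 0.1548177  0.09      ] bush side [0.50834566 0.15355626 0.09      ]
bush4..1 wrist [array([0.5221, 0.1894]), array([0.5097, 0.1548]), array([0.5187, 0.1195]), array([0.5464, 0.0953])]
tip wrist [0.51122356 0.15391323 0.177     ] tip side [0.51032118 0.15368876 0.177     ] tri [0.51082493 0.15396808 0.17672895]
band wrist [0.5113017  0.15460574 0.222     ] band side [0.50921998 0.150902   0.222     ] tri [0.51068197 0.15410192 0.22000123]
expect w [227.4 471.9] s [172.9 330. ]
expect w [224.4 589.8] s [169.1 223.9]
expect w [231.1 323.5] s [179.7 520.7]
```

Tip minus bush axis is about (+1.5, -0.7) mm. I'll correct that and come down to just above the bush, then check again.

{"api": "servo_tool", "payload": {
  "motion": [
    [-1.3,1,-10,0],
    [-1.3,1,-28,0],
    [-1.3,1,-46,0],
    [-1.3,1,-60,0],
    [-1.3,1,-68,0],
    [-1.3,1,-70,0],
    [-1.3,1,-70,0],
    [-1.3,1,-70,0],
    [-1.3,1,-70,0],
    [-1.3,1,-70,0]
  ]
}}

```text
clock: 20.68
position: [0.5085, 0.1548, 0.2135]
tool_rot: [-3.078, 0.627, -0.002]
wrist_force: [0.3, -0.5, -0.3]
opening: 0.0238
```

```bash
python3 snap.py 19 side wrist;python3 - <<'E'
from h import *
a=load("side19.npz");w=load("wrist19.npz")
crop(w,270,120,370,230,7,"pics/w19.png")
crop(a,265,120,335,195,8,"pics/s19.png")
E
```

```text
20.7833 [0.5083 0.1548 0.2133] yaw x -0.4019 z [ 1.1e-03  3.0e-04 -1.0e+00] [0.273 0.298 1.845 0.    0.997 0.675] [-0.15 -1.06 -0.45] [-0.076  0.063  0.015] 0.023885687304839608
```

View pics/w19.png

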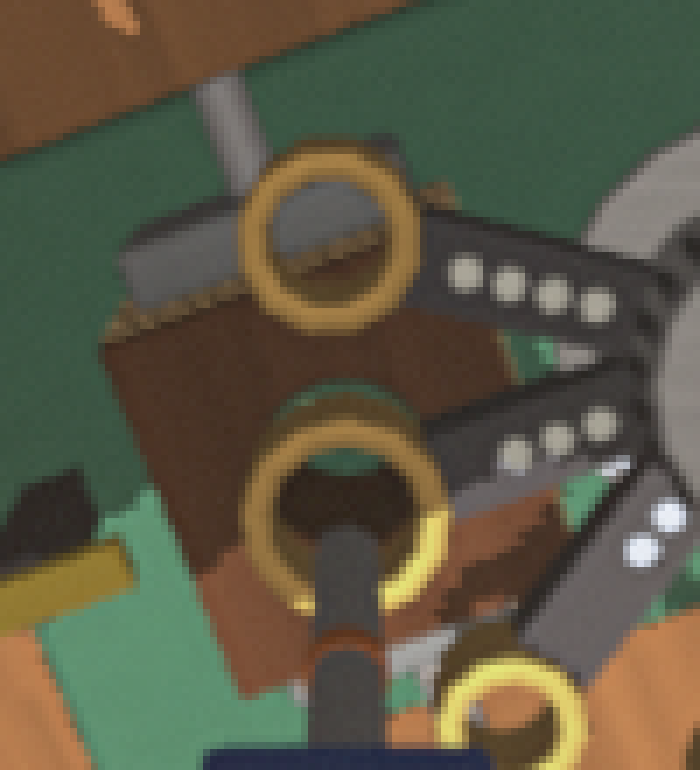

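View pics/s19.png

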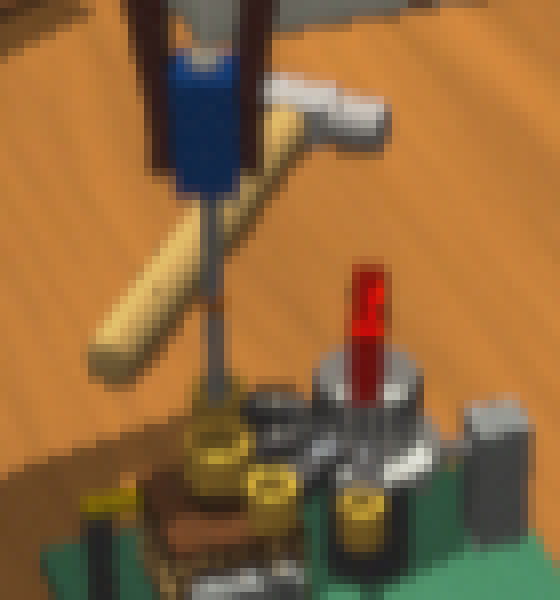

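Run:
```python
from h import *
a=load("side19.npz");w=load("wrist19.npz")
W=lambda x,y:(270+x/7-.43,120+y/7-.43); S=lambda x,y:(265+x/8-.44,120+y/8-.44)
b=onz(w,*W(346,515),.09);b2=onz(a,*S(219,438),.09);print("bush",b,b2)
z=.2133-.1056
print("tip wrist",onz(w,*W(347,540),z),"tip side",onz(a,*S(217,398),z))
print("band wrist",onz(w,*W(347,648),z+.045),"band side",onz(a,*S(213,303),z+.045))
for X in ([b[0],b[1],z],[b[0],b[1],z+.045],[b[0],b[1],.09]):
    p=proj(w,X);print("expect w",((p-[270,120]+.43)*7).round(1))
for X in ([b2[0],b2[1],z],[b2[0],b2[1],z+.045],[b2[0],b2[1],.09]):
    q=proj(a,X);print("expect s",((q-[265,120]+.44)*8).round(1))
```

```text
bush [0.50973337 0.15521378 0.09      ] [0.50984748 0.15661034 0.09      ]
tip wrist [0.51046451 0.15662615 0.1077    ] tip side [0.51022147 0.15842915 0.1077    ]
band wrist [0.51082569 0.15754515 0.1527    ] band side [0.50932022 0.1564228  0.1527    ]
expect w [346.  552.3]
expect w [346.1 671.3]
expect w [346. 515.]
expect s [217.7 400.7]
expect s [214.1 302.5]
expect s [219. 438.]
```

The tip is centred in both views: lateral offsets under 0.3 px, and the tip ellipse centre is about row 555 where 552 is expected. Lowering slowly.

{"api": "servo_tool", "payload": {
  "motion": [
    [0,0,-3,0],
    [0,0,-7,0],
    [0,0,-11,0],
    [0,0,-15,0],
    [0,0,-19,0],
    [0,0,-23,0],
    [0,0,-27,0],
    [0,0,-30,0],
    [0,0,-30,0],
    [0,0,-30,0]
  ]
}}

```text
clock: 21.62
position: [0.5079, 0.1546, 0.1825]
tool_rot: [3.078, -0.627, -0.001]
wrist_force: [-0.3, 0.6, -0.5]
opening: 0.0238
```

```bash
python3 snap.py 20 side wrist;python3 - <<'E'
from h import *
a=load("side20.npz");w=load("wrist20.npz")
crop(w,270,120,370,230,7,"pics/w20.png")
crop(a,265,120,335,195,8,"pics/s20.png")
E
```

```text
21.7167 [0.5081 0.1547 0.1828] yaw x -0.402 z [ 3.e-04  1.e-04 -1.e+00] [0.273 0.339 1.869 0.    0.933 0.675] [ 0.01 -0.25 -0.61] [-0.052  0.105 -0.037] 0.02341112774104314
```

View pics/w20.png

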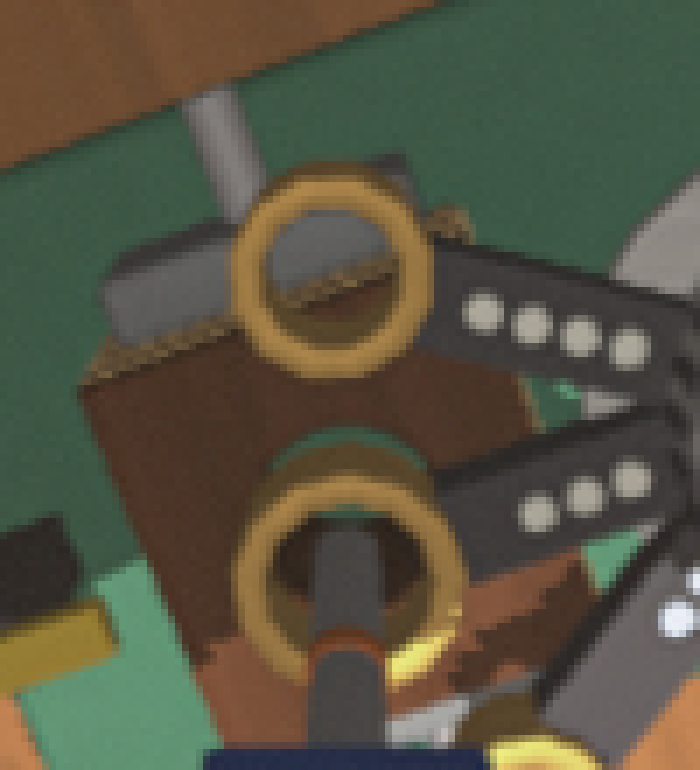

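View pics/s20.png

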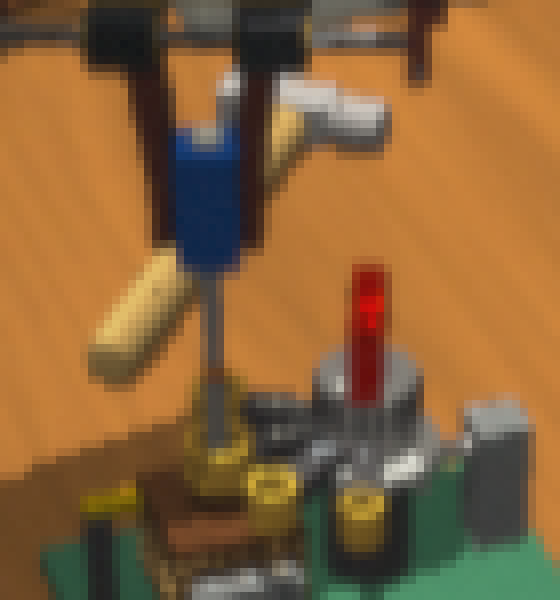

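Slight residual of about (+0.6, -0.3) mm. Correcting it and lowering the remaining 32 mm.

{"api": "servo_tool", "payload": {
  "motion": [
    [0.6,-0.3,0,0],
    [0.6,-0.3,-4,0],
    [0.6,-0.3,-8,0],
    [0.6,-0.3,-12,0],
    [0.6,-0.3,-16,0],
    [0.6,-0.3,-20,0],
    [0.6,-0.3,-24,0],
    [0.6,-0.3,-28,0],
    [0.6,-0.3,-31,0],
    [0.6,-0.3,-32,0],
    [0.6,-0.3,-32,0],
    [0.6,-0.3,-32,0],
    [0.6,-0.3,-32,0]
  ]
}}

```text
clock: 22.8
position: [0.5087, 0.1544, 0.1509]
tool_rot: [-3.078, 0.627, -0.001]
wrist_force: [-0.3, -1.1, -0.6]
opening: 0.0238
```

```bash
python3 snap.py 21 side wrist;python3 - <<'E'
from h import *
a=load("side21.npz");w=load("wrist21.npz")
crop(w,260,130,390,240,6,"pics/w21.png")
crop(a,265,120,335,195,8,"pics/s21.png")
E
```

```text
22.9 [0.5087 0.1544 0.1509] yaw x -0.402 z [ 4.e-04  1.e-04 -1.e+00] [0.272 0.387 1.889 0.    0.865 0.674] [-0.51 -0.76 -1.36] [-0.054  0.053 -0.054] 0.023630082479914227
```

View pics/w21.png

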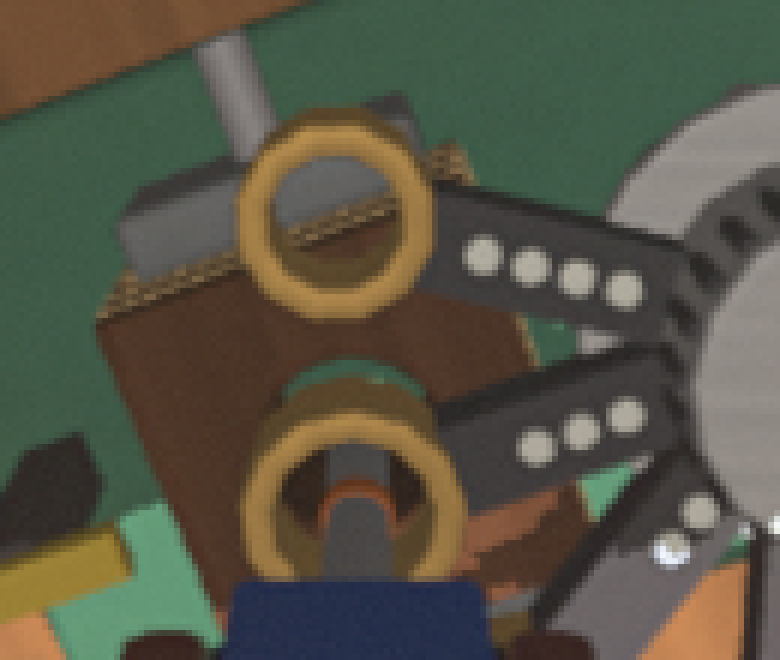

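View pics/s21.png

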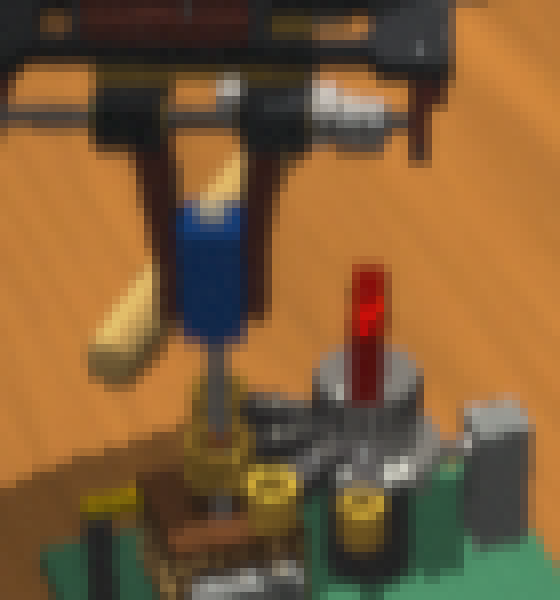

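In the final views the band sits at the bush mouth. In the side view it is at (218,437) against a bush centre of (219,438). In the wrist view the rod is at column 357 against 356, row about 519 against 520. Handing in.

```bash
python3 -c "
from bench import telemetry,env
s=telemetry.state();print(s['clock'],abs(s['joint_velocities']).max(),s['wrist_force'])
env.close_job()"
```

```text
22.9 0.0018365584238833155 [-0.51093824 -0.75711003 -1.35903804]
the job is handed in; nothing more can be done
```

I turned the sleeve to number 3, took the probe from the rack, lowered it through bush 3 and handed the job in at 22.9 s of the 51 s. The hand-in reports no verdict, so these are my own checks.

- **Sleeve:** The first turn did not get there. The wing slipped in the jaws, the turret stuck about 0.14 rad past number 2, and it snapped back to 2 when I let go. I measured 1.7 to 3.4 N m at the wrist there, well above the stated 0.4 N m, and could not explain the difference. I gripped again at 60 N and swung faster, which got it past. After release, a fit to all four bushes put the turret at 1.19 rad, with bush positions within 0.3 mm.
- **Probe:** It was gripped at 23.8 mm on the 24 mm handle and came straight out of the rack, clear of the awl.
- **Final position:** Orange band and bush mouth coincide in the side view. In the wrist view the rod is centred in the bush to about 0.5 mm. The arm was still (joint speeds below 0.002 rad/s) and the wrist force was about 1.6 N, roughly the probe's weight, with no sign of contact with the jig. From the gripper's measured height, the band should be within about 1 mm of level.
- **Disagreements:** Side- and wrist-camera positions for the bush differed by up to about 2 mm, within the stated calibration. For centring I compared rod and bush within each picture.
- **Other things on the bench:** I kept clear of them, but took no final picture to measure whether any had moved.

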